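Assemble the stacking pottery jar on the round bat

TASK

Put the stacking jar together on the middle of the round plaster bat, one piece at a time from the bottom up: first the widest, tallest tier, then the middle tier, then the smallest tier, each seated fully in the mouth of the one below, and last the knobbed lid on top. Set the pieces down rather than dropping them, and leave the glaze jar and the mug where they are.

Things in the scene. Friction and masses are not known exactly. Their poses are not given: they have to be found in the camera images.
- bat: Round off-white plaster bat lying on the bench, fixed, 130 mm in diameter, 15 mm thick: the place for the jar. Origin: centre of its underside, z up; its top is 15 mm above.
- slab: Square grey kiln slab, 120 x 120 x 12 mm, lying on the bench, fixed, not needed. Origin: centre of its underside, z up, x and y along its sides.
- base_tier: Widest and tallest open round jar tier, reddish fired clay, loose, about 240 g. 75 mm high, outside 66 mm across above the foot, mouth 52 mm, wall 7 mm, inner floor 14 mm up. The foot (lowest 9 mm) tapers from 62 mm across at its top, where a shoulder juts out, to 50 mm. Origin: centre of underside, z up.
- middle_tier: Middle-sized open round jar tier, reddish fired clay, loose, about 150 g. 55 mm high, outside 58 mm across above the foot, mouth 44 mm, wall 7 mm, inner floor 14 mm up. The foot (lowest 9 mm) tapers from 48 mm across at its top, where a shoulder juts out, to 36 mm. The foot nests in the base tier's mouth, shoulder on its rim: origin then 66 mm above the base tier's origin. Origin: centre of underside, z up.
- top_tier: Smallest and lowest open round jar tier, reddish fired clay, loose, about 100 g. 42 mm high, outside 50 mm across above the foot, mouth 36 mm, wall 7 mm, inner floor 14 mm up. The foot (lowest 9 mm) tapers from 40 mm across at its top, where a shoulder juts out, to 28 mm. The foot nests in the middle tier's mouth, shoulder on its rim: origin then 46 mm above the middle tier's origin. Origin: centre of underside, z up.
- lid: Lid, same reddish clay, loose, knob up, 33 mm high, about 60 g. From below: foot 6 mm high, 24 mm across widening to 32 mm; flange 44 mm across, 6 to 13 mm up; round knob 18 to 20 mm across, 13 to 33 mm up. The foot nests in the smallest tier's mouth, flange on its rim: origin then 36 mm above that tier's origin. Origin: centre of underside, z up.
- glaze_jar: Closed amber glass glaze jar with a white cap, 56 mm in diameter, 75 mm high, loose; leave alone. Origin: centre of its underside, z up.
- mug: Blue glazed mug, 70 mm in diameter, 80 mm high, loose, its handle sticking out about 30 mm to its own +y; leave alone. Origin: centre of its underside, z up.
Things that resemble listed ones, but are neither listed nor needed, are in the scene too. Leave any pink or white look-alike of the lid alone.

How it is judged:
By the outcome, as a careful person would: the job done as asked, in the order asked, and still so for the second after the job is handed in, with the robot touching nothing.
It also fails if it takes over 128 s, if anything falls off the work surface, if the arm or the gripper's body presses on something with over 40 N, if the wrist force passes 120 N, or if a joint passes its speed limit or range.

ROBOT

A 7-joint arm with a two-finger parallel gripper is mounted at the origin on the work surface. World frame = base frame: x ahead of the robot, y to its left, z up, the work surface at z = 0. Lengths are in m, angles in rad, forces in N, time in s.
With the tool pointing down it reaches from about 0.4 to 0.9 m from the base axis. Payload 5.5 kg.
Tool frame: the origin (TCP) lies midway between the tips of the shut fingers; the grasp point (between the pads) lies hold_point_z behind it (hold_point_z is the distance from the TCP to the grasp point, in m); z points along the fingers, y is the direction in which the jaws open and shut (so a half turn about z gives the same grasp; the last joint's range is limited). The gripper opens to 92 mm and grips with 3 to 60 N. Pads are 19 mm wide; open, the fingers measure 130 mm over their backs; the gripper's body (75 mm by 190 mm) begins 47 mm behind the grasp point.
Start: joints at [-1.012, 0.501, -0.427, 1.55, 0.221, 1.138, -0.21], TCP at [0.189, 0.622, 0.227] pointing down, gripper open.
Joint ranges: [-2.88, 2.88], [-0.31, 2.03], [-1.54, 1.56], [0.2, 2.42], [-1.41, 4.55], [0.19, 2.02], [-2.57, 2.57]. Speed limits (rad/s): [2.57, 2.57, 3.14, 3.14, 3.14, 3.14, 3.14].

INTERFACE

Orientations are given as a rotation vector (axis times angle).
In Python, from cell import * gives the robot as it stands.
- The arm moves only by the tool apply_moves, never from a script. Its argument "rows" is a list of rows, each an object of numbers: "x", "y", "z": the shift along the world's x, y, z in m; "ax", "ay", "az": the turn, a rotation vector about the world's x, y, z in degrees; "fingers": the closure, from 0 (fully open) to 1 (shut). In form: [{"x": .., "y": .., "z": .., "ax": .., "ay": .., "az": .., "fingers": ..}, ...]. A call has 1 to 10 rows; each row is the pose to reach, as a shift and turn from the pose measured when the call began; what a row does not reach only later rows make up. A row lasts 1/12 s, in which the tool goes at most 41.7 mm and 7.16 degrees, less where a joint would pass 70% of its speed; a pose out of reach is approached as far as the arm can. A call with a gripper value outside its range is refused whole. The fingers move at their own pace and stop on an object; the grip force is fixed at half the most. Time passes only in rows, so rows that repeat a pose let the fingers close. It gives the time, the measured TCP pose, the force and the opening at its end, in the units of the state.
- sense(): the state, without advancing time (a new reading comes with each control period).
- camera(name): name is "side" or "top" or "wrist"; returns a dict with "frame" (384x512x3 uint8, red, green, blue), "fx", "fy", "cx", "cy" (pixels), "R" (3x3) and "t" (3): a world point X has camera coordinates R X + t; the wrist camera has in their place "mount" (4x4, takes a point from camera to tool coordinates, whose origin is the TCP and whose axes are the flange's). Camera axes: x right, y down, z forward; pixel columns grow to the right and rows downward; lengths in m; the calibration is good to about 2 mm. A picture is of the moment at which its call begins: read the wrist's pose just before it. There is no depth.
- close_job(): hands the job in, once; it reports no verdict.
Trained networks look in a picture, given as the dict that the camera call returned (one of the last four; its "shot" number tells which), for a name from the list of things; names that differ only in an ending like _2 or _b are one class to them, and where a whole thing is asked for, a point or a joint stands for the part that bears it (a point fixed in the world has none). Each returns a list of dicts, best first, with "score" (0 to 1); they miss things now and then, are a little off and sometimes report something else, mostly with a low value. They report only what shows in the picture. A call takes as long as a camera call. They do not tell look-alikes from the thing itself.
- search_frame(picture, target): "position" ([x, y, z] in m, in the coordinates of the camera as it stood for that picture, good to about 4 mm: the middle of the surface that is visible of it).
- tip_of(picture, target): "position" ([x, y, z] in m, in the coordinates of the camera as it stood for that picture, good to about 4 mm: a listed point, or the origin of a listed thing).
The state is a dict: "time_s": time; "q": joint angles; "joint_vel": joint speeds; "tau": joint torques, N m; "ee_pos": TCP position; "ee_rot": TCP orientation; "wrist_force": force on the tool from outside, world axes, zero at the start; "wrist_torque": the same for the moment, N m; "grip_width": opening from 0.0 (shut) to 1.0 (fully open).
Only numpy, scipy, OpenCV 4.12 (cv2) and the standard library are available. Lean on these libraries where they do the work, as an engineer would, in place of code of your own. Each camera call takes 0.05 s, during which the arm holds its last target. There are 200 camera calls.

## Working session

There is one attempt and no reset: what is moved stays moved. The work goes in short steps, Python scripts to look and compute and a tool call to move; the robot and the scene stay as the last step left them, time stands still between calls to the robot, and variables do not carry over. Pictures are saved under pics/ and viewed, about 12 in all and at most 16, crops included, and the job is handed in when it is done.

Besides the shell and the picture viewer there is one more tool, called after "Emit:" by a JSON object that holds its "api" and its "payload". apply_moves: Moves the arm, as the interface text tells. Its arguments: {"type":"object","properties":{"rows":{"type":"array"}},"required":["rows"]}

```bash
ls; mkdir -p pics; cat > h.py <<'E'
from cell import *
import numpy as np, cv2
from scipy.spatial.transform import Rotation as Ro
def save(c,n,crop=None,s=1):
    f=c["frame"][:,:,::-1]
    if crop: f=f[crop[1]:crop[3],crop[0]:crop[2]]
    cv2.imwrite(f"pics/{n}.png",cv2.resize(f,None,fx=s,fy=s,interpolation=cv2.INTER_CUBIC))
def toworld(c,p): return np.array(c["R"]).T@(np.array(p)-np.array(c["t"]))
def proj(c,X):
    p=np.array(c["R"])@np.array(X)+np.array(c["t"]); return np.array([c["fx"]*p[0]/p[2]+c["cx"],c["fy"]*p[1]/p[2]+c["cy"]])
def ray(c,u,v,z):
    R=np.array(c["R"]);o=-R.T@np.array(c["t"]);d=R.T@np.array([(u-c["cx"])/c["fx"],(v-c["cy"])/c["fy"],1]);return o+d*(z-o[2])/d[2]
def wcam(s,c):
    # fill in R,t for wrist camera
    T=np.eye(4);T[:3,:3]=Ro.from_rotvec(s["ee_rot"]).as_matrix();T[:3,3]=s["ee_pos"]
    M=np.linalg.inv(T@np.array(c["mount"])); c=dict(c);c["R"]=M[:3,:3];c["t"]=M[:3,3];return c
E
python3 - <<'E'
from h import *
np.set_printoptions(precision=4,suppress=True)
s=sense();print({k:np.round(v,4) for k,v in s.items()})
try: print(hold_point_z)
except Exception as e: print(e)
for n in["top","side"]:
    c=camera(n);save(c,n)
    print(n,c["fx"],c["cx"],c["cy"],np.array(c["R"]),c["t"])
    for t in["bat","slab","base_tier","middle_tier","top_tier","lid","glaze_jar","mug"]:
        for r in tip_of(c,t)[:5]:
            w=toworld(c,r["position"]);print(n,t,round(r["score"],2),w,proj(c,w).round())
w=camera("wrist");print(np.array(w["mount"]),w["fx"])
E
```

```text
pics
{'time_s': np.float64(0.0), 'q': array([-1.0118,  0.5019, -0.4268,  1.5514,  0.2208,  1.1383, -0.2103]), 'joint_vel': array([ 0.0011, -0.0001,  0.0014, -0.0009, -0.0004,  0.0006,  0.0007]), 'tau': array([  0.0009, -56.66  ,  -5.8162, -27.911 ,  -0.0688,   0.0309,
         0.0002]), 'ee_pos': array([0.1893, 0.6211, 0.2257]), 'ee_rot': array([-0.4629, -3.107 ,  0.003 ]), 'wrist_force': array([ 0.2166, -0.3871,  0.1638]), 'wrist_torque': array([-0.0339, -0.0142, -0.0255]), 'grip_width': np.float64(1.0)}
0.0188
top 475.14844268401305 265.3529106803153 194.40556185638548 [[-0.0171 -0.9999  0.0018]
 [-0.9974  0.017  -0.0694]
 [ 0.0693 -0.003  -0.9976]] [-0.0011  0.4765  1.335 ]
top bat 0.65 [ 0.5365 -0.4137 -0.0015] [405. 172.]
top slab 0.8 [ 0.4775 -0.0802 -0.0035] [290. 194.]
top base_tier 0.7 [0.652  0.1513 0.0001] [209. 135.]
top middle_tier 0.35 [ 0.6688 -0.1494  0.0019] [312. 128.]
top top_tier 0.55 [ 0.6712 -0.1507 -0.0023] [313. 127.]
top lid 0.74 [ 0.3193 -0.3548 -0.0024] [387. 248.]
top lid 0.72 [ 0.34   -0.1802 -0.0032] [326. 241.]
top lid 0.62 [ 0.2952 -0.2709 -0.0005] [35
[... 604 characters left out ...]
e base_tier 0.75 [ 0.6539  0.1478 -0.0007] [288. 155.]
side middle_tier 0.9 [0.3774 0.2688 0.001 ] [193. 160.]
side middle_tier 0.4 [ 0.5345 -0.408   0.0006] [383. 302.]
side top_tier 0.65 [ 0.6643 -0.1506 -0.0015] [351. 210.]
side lid 0.71 [ 0.3199 -0.3601 -0.0005] [287. 330.]
side lid 0.67 [ 0.4675 -0.2817  0.0028] [323. 272.]
side lid 0.63 [ 0.3354 -0.1809  0.0008] [251. 265.]
side lid 0.53 [ 0.3776 -0.2806 -0.0025] [290. 290.]
side glaze_jar 0.81 [0.4464 0.0935 0.0039] [239. 184.]
side mug 0.65 [ 0.5612  0.4053 -0.0009] [227. 125.]
[[-0.001  -0.9557 -0.2942  0.0797]
 [ 1.     -0.0013  0.0008 -0.0005]
 [-0.0012 -0.2942  0.9557 -0.1579]
 [ 0.      0.      0.      1.    ]] 339.1907545023875
```

View pics/top.png

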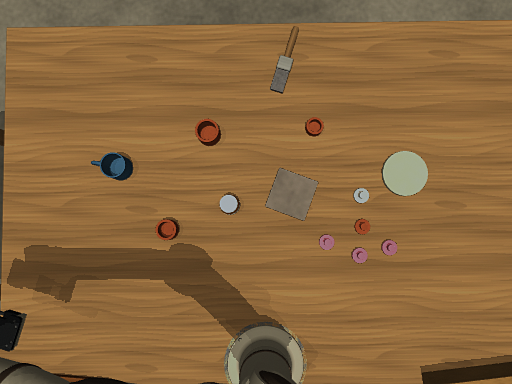

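View pics/side.png

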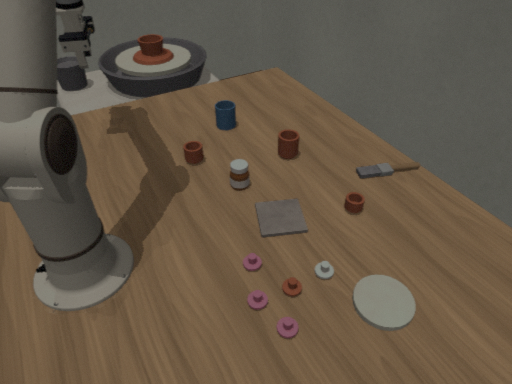

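The top view shows the base tier at (208,132), the middle tier at (168,229) and the top tier at (314,127). The bat is at (405,173). There are five lid-like things: red at (362,227), pink at (327,242), (360,255) and (390,247), and white at (361,196). Only the red one matches the clay. The side view agrees, with the red lid at (292,287). I'm moving to the base tier first.

Emit:
{"api": "apply_moves", "payload": {"rows": [{"x":0.464,"y":-0.471,"z":-0.02},{"x":0.464,"y":-0.471,"z":-0.02},{"x":0.464,"y":-0.471,"z":-0.02},{"x":0.464,"y":-0.471,"z":-0.02},{"x":0.464,"y":-0.471,"z":-0.02},{"x":0.464,"y":-0.471,"z":-0.02},{"x":0.464,"y":-0.471,"z":-0.02},{"x":0.464,"y":-0.471,"z":-0.02},{"x":0.464,"y":-0.471,"z":-0.02},{"x":0.464,"y":-0.471,"z":-0.02}]}}

```text
invalid input at $.rows[0]: expected keys x, y, z, ax, ay, az, fingers
```

Emit:
{"api": "apply_moves", "payload": {"rows": [{"x":0.464,"y":-0.471,"z":-0.02,"ax":0,"ay":0,"az":0,"fingers":0},{"x":0.464,"y":-0.471,"z":-0.02,"ax":0,"ay":0,"az":0,"fingers":0},{"x":0.464,"y":-0.471,"z":-0.02,"ax":0,"ay":0,"az":0,"fingers":0},{"x":0.464,"y":-0.471,"z":-0.02,"ax":0,"ay":0,"az":0,"fingers":0},{"x":0.464,"y":-0.471,"z":-0.02,"ax":0,"ay":0,"az":0,"fingers":0},{"x":0.464,"y":-0.471,"z":-0.02,"ax":0,"ay":0,"az":0,"fingers":0},{"x":0.464,"y":-0.471,"z":-0.02,"ax":0,"ay":0,"az":0,"fingers":0},{"x":0.464,"y":-0.471,"z":-0.02,"ax":0,"ay":0,"az":0,"fingers":0},{"x":0.464,"y":-0.471,"z":-0.02,"ax":0,"ay":0,"az":0,"fingers":0},{"x":0.464,"y":-0.471,"z":-0.02,"ax":0,"ay":0,"az":0,"fingers":0}]}}

```text
time_s: 1.78
ee_pos: [0.483, 0.3235, 0.2145]
ee_rot: [0.463, 3.107, 0.001]
wrist_force: [0.9, -0.1, -0.4]
grip_width: 1.0
```

Emit:
{"api": "apply_moves", "payload": {"rows": [{"x":0.17,"y":-0.174,"z":-0.01,"ax":0,"ay":0,"az":0,"fingers":0},{"x":0.17,"y":-0.174,"z":-0.01,"ax":0,"ay":0,"az":0,"fingers":0},{"x":0.17,"y":-0.174,"z":-0.01,"ax":0,"ay":0,"az":0,"fingers":0},{"x":0.17,"y":-0.174,"z":-0.01,"ax":0,"ay":0,"az":0,"fingers":0},{"x":0.17,"y":-0.174,"z":-0.01,"ax":0,"ay":0,"az":0,"fingers":0},{"x":0.17,"y":-0.174,"z":-0.01,"ax":0,"ay":0,"az":0,"fingers":0},{"x":0.17,"y":-0.174,"z":-0.01,"ax":0,"ay":0,"az":0,"fingers":0},{"x":0.17,"y":-0.174,"z":-0.01,"ax":0,"ay":0,"az":0,"fingers":0},{"x":0.17,"y":-0.174,"z":-0.01,"ax":0,"ay":0,"az":0,"fingers":0}]}}

```text
time_s: 2.53
ee_pos: [0.6526, 0.1499, 0.2041]
ee_rot: [-0.463, -3.107, -0.002]
wrist_force: [-0.5, 0.8, 0.3]
grip_width: 1.001
```

```bash
cat >> h.py <<'E'
def look(target,name,view=True):
    s=sense();c=wcam(s,camera("wrist"));
    if view: save(c,name)
    print("ee",s["ee_pos"].round(4) if hasattr(s["ee_pos"],"round") else s["ee_pos"],"q",np.round(s["q"],2),"F",np.round(s["wrist_force"],1),"g",round(float(s["grip_width"]),3))
    for t in target:
        for r in tip_of(c,t)[:3]:
            w=toworld(c,r["position"]);print(t,round(r["score"],2),w.round(4),proj(c,w).round())
    return s,c
def circfit(c,mask_fn,z,rmin=None):
    """rim: project red pixels' largest blob outline to plane z; returns min enclosing circle there"""
E
python3 - <<'E'
from h import *
s,c=look(["base_tier"],"w1")
E
```

```text
ee [0.6526 0.1499 0.2041] q [-0.11  0.53 -0.23  1.52  0.13  1.1   0.91] F [-0.5  0.8  0.3] g 1.001
base_tier 0.68 [ 0.6527  0.1501 -0.0023] [257. 163.]
```

View pics/w1.png

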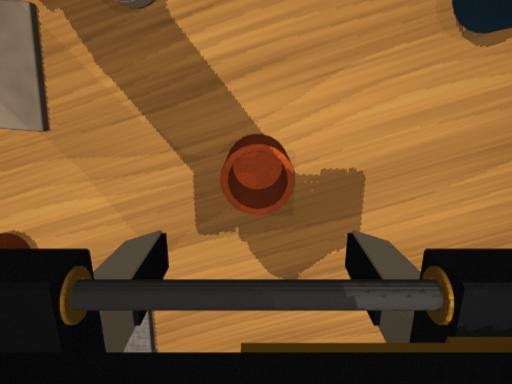

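The base tier shows alone at (258,175), between the open fingers. I'll refine it with a silhouette fit.

```bash
cat >> h.py <<'E'
from scipy.optimize import minimize
SH={"base_tier":[(0,25),(9,31),(9,33),(75,33)],"middle_tier":[(0,18),(9,24),(9,29),(55,29)],"top_tier":[(0,14),(9,20),(9,25),(42,25)],
    "lid":[(0,12),(6,16),(6,22),(13,22)],"bat":[(0,65),(15,65)]}
def red(c):
    h=cv2.cvtColor(c["frame"],cv2.COLOR_RGB2HSV).astype(int);f=c["frame"].astype(int)
    return ((f[:,:,0]>1.9*f[:,:,1])&(f[:,:,0]>30)).astype(np.uint8)
def whitish(c):
    f=c["frame"].astype(int);return ((f.min(2)>110)&(f[:,:,2]>0.72*f[:,:,0])).astype(np.uint8)
def fit(c,name,x,y,z0=0,mask=None,pad=12):
    """best x,y of upright piece by silhouette overlap"""
    m=red(c) if mask is None else mask
    a=np.linspace(0,2*np.pi,48)
    def sil(p):
        pts=[proj(c,[p[0]+r*1e-3*np.cos(t),p[1]+r*1e-3*np.sin(t),z0+h*1e-3]) for h,r in SH[name] for t in a]
        h=cv2.convexHull(np.float32(pts));im=np.zeros(m.shape,np.uint8);cv2.fillConvexPoly(im,np.int32(np.round(h*16)),255,cv2.LINE_AA,4);return im/255.
    roi=cv2.dilate((sil([x,y])>.5).astype(np.uint8),np.ones((2*pad+1,)*2));mm=(m&roi).astype(float)
    f=lambda p:-(np.minimum(sil(p),mm).sum()/np.maximum(sil(p),mm).sum())
    r=minimize(f,[x,y],method="Nelder-Mead",options=dict(initial_simplex=[[x-.006,y-.004],[x+.007,y-.003],[x,y+.008]],xatol=1e-4,fatol=1e-5))
    print("fit",name,r.x.round(4),"iou",round(-r.fun,3));return r.x
E
python3 - <<'E'
from h import *
s,c=look([],"w1")
fit(c,"base_tier",.6526,.15)
t=camera("top");sd=camera("side")
fit(sd,"base_tier",.6526,.15)
for cc in(t,sd):
    fit(cc,"bat",.536,-.411,mask=whitish(cc)); fit(cc,"top_tier",.668,-.151); fit(cc,"middle_tier",.377,.269); fit(cc,"lid",.381,-.282,pad=5)
E
```

```text
ee [0.652  0.1516 0.2046] q [-0.11  0.53 -0.23  1.52  0.13  1.1   0.91] F [0.1 0.8 0.4] g 1.001
fit base_tier [0.652  0.1502] iou 0.932
fit base_tier [0.6529 0.1585] iou 0.177
fit bat [ 0.5328 -0.4101] iou 0.891
fit top_tier [ 0.667  -0.1502] iou 0.78
fit middle_tier [0.3826 0.2664] iou 0.79
fit lid [ 0.3829 -0.2825] iou 0.806
fit bat [ 0.5404 -0.4032] iou 0.859
fit top_tier [ 0.6684 -0.1437] iou 0.112
fit middle_tier [0.3848 0.2769] iou 0.151
fit lid [ 0.4016 -0.2708] iou 0.018
```

Emit:
{"api": "apply_moves", "payload": {"rows": [{"x":0,"y":-0.001,"z":-0.04,"ax":0,"ay":0,"az":0,"fingers":0},{"x":0,"y":-0.001,"z":-0.08,"ax":0,"ay":0,"az":0,"fingers":0},{"x":0,"y":-0.001,"z":-0.12,"ax":0,"ay":0,"az":0,"fingers":0},{"x":0,"y":-0.001,"z":-0.15,"ax":0,"ay":0,"az":0,"fingers":0},{"x":0,"y":-0.001,"z":-0.172,"ax":0,"ay":0,"az":0,"fingers":0},{"x":0,"y":-0.001,"z":-0.172,"ax":0,"ay":0,"az":0,"fingers":0},{"x":0,"y":-0.001,"z":-0.172,"ax":0,"ay":0,"az":0,"fingers":1},{"x":0,"y":-0.001,"z":-0.172,"ax":0,"ay":0,"az":0,"fingers":1},{"x":0,"y":-0.001,"z":-0.172,"ax":0,"ay":0,"az":0,"fingers":1},{"x":0,"y":-0.001,"z":-0.172,"ax":0,"ay":0,"az":0,"fingers":1}]}}

```text
time_s: 3.62
ee_pos: [0.654, 0.1508, 0.0354]
ee_rot: [0.458, 3.104, 0.004]
wrist_force: [-0.6, -0.1, 0.8]
grip_width: 0.76
```

Emit:
{"api": "apply_moves", "payload": {"rows": [{"x":0,"y":0,"z":0,"ax":0,"ay":0,"az":0,"fingers":1},{"x":0,"y":0,"z":0,"ax":0,"ay":0,"az":0,"fingers":1},{"x":0,"y":0,"z":0,"ax":0,"ay":0,"az":0,"fingers":1},{"x":0,"y":0,"z":0,"ax":0,"ay":0,"az":0,"fingers":1},{"x":0,"y":0,"z":0.005,"ax":0,"ay":0,"az":0,"fingers":1},{"x":0,"y":0,"z":0.02,"ax":0,"ay":0,"az":0,"fingers":1},{"x":0,"y":0,"z":0.04,"ax":0,"ay":0,"az":0,"fingers":1},{"x":0,"y":0,"z":0.07,"ax":0,"ay":0,"az":0,"fingers":1},{"x":0,"y":0,"z":0.1,"ax":0,"ay":0,"az":0,"fingers":1}]}}

```text
time_s: 4.37
ee_pos: [0.6532, 0.1507, 0.1366]
ee_rot: [0.458, 3.105, 0.003]
wrist_force: [0.5, 1.5, -3.0]
grip_width: 0.727
```

Emit:
{"api": "apply_moves", "payload": {"rows": [{"x":-0.117,"y":-0.556,"z":0.02,"ax":0,"ay":0,"az":0,"fingers":1},{"x":-0.117,"y":-0.556,"z":0.02,"ax":0,"ay":0,"az":0,"fingers":1},{"x":-0.117,"y":-0.556,"z":0.02,"ax":0,"ay":0,"az":0,"fingers":1},{"x":-0.117,"y":-0.556,"z":0.02,"ax":0,"ay":0,"az":0,"fingers":1},{"x":-0.117,"y":-0.556,"z":0.02,"ax":0,"ay":0,"az":0,"fingers":1},{"x":-0.117,"y":-0.556,"z":0.02,"ax":0,"ay":0,"az":0,"fingers":1},{"x":-0.117,"y":-0.556,"z":0.02,"ax":0,"ay":0,"az":0,"fingers":1},{"x":-0.117,"y":-0.556,"z":0.02,"ax":0,"ay":0,"az":0,"fingers":1},{"x":-0.117,"y":-0.556,"z":0.02,"ax":0,"ay":0,"az":0,"fingers":1},{"x":-0.117,"y":-0.556,"z":0.02,"ax":0,"ay":0,"az":0,"fingers":1}]}}

```text
time_s: 5.2
ee_pos: [0.5673, -0.2584, 0.1526]
ee_rot: [0.457, 3.104, 0.003]
wrist_force: [0.9, 0.1, -3.3]
grip_width: 0.728
```

Emit:
{"api": "apply_moves", "payload": {"rows": [{"x":-0.015,"y":-0.07,"z":0,"ax":0,"ay":0,"az":0,"fingers":1},{"x":-0.031,"y":-0.15,"z":0,"ax":0,"ay":0,"az":0,"fingers":1},{"x":-0.031,"y":-0.15,"z":0,"ax":0,"ay":0,"az":0,"fingers":1},{"x":-0.031,"y":-0.15,"z":0,"ax":0,"ay":0,"az":0,"fingers":1},{"x":-0.031,"y":-0.15,"z":0,"ax":0,"ay":0,"az":0,"fingers":1},{"x":-0.031,"y":-0.15,"z":0,"ax":0,"ay":0,"az":0,"fingers":1}]}}

```text
time_s: 5.7
ee_pos: [0.5343, -0.4121, 0.1535]
ee_rot: [0.466, 3.103, 0.0]
wrist_force: [0.1, 0.7, -3.7]
grip_width: 0.728
```

```bash
python3 - <<'E'
from h import *
s,c=look(["bat","base_tier"],"w2")
p=s["ee_pos"]
fit(c,"base_tier",p[0],p[1],z0=p[2]-.034)
t=camera("top");sd=camera("side")
for cc,n in((t,"top"),(sd,"side")):
    for tt in("bat","base_tier"):
        for r in tip_of(cc,tt)[:2]: print(n,tt,round(r["score"],2),toworld(cc,r["position"]).round(4))
E
```

```text
ee [ 0.5343 -0.4121  0.1535] q [ 0.7   0.58 -0.12  1.56  0.07  1.    1.83] F [ 0.1  0.7 -3.7] g 0.728
bat 0.64 [ 0.5316 -0.4117  0.0014] [256. 172.]
base_tier 0.97 [ 0.5309 -0.4111  0.1165] [257. 216.]
fit base_tier [ 0.5324 -0.412 ] iou 0.691
top bat 0.85 [ 0.5367 -0.411  -0.0012]
top base_tier 0.49 [ 0.5306 -0.4042  0.1166]
side bat 0.92 [ 0.5319 -0.4117  0.0039]
side base_tier 0.91 [ 0.5356 -0.4092  0.1156]
side base_tier 0.37 [0.4446 0.092  0.0061]
```

View pics/w2.png

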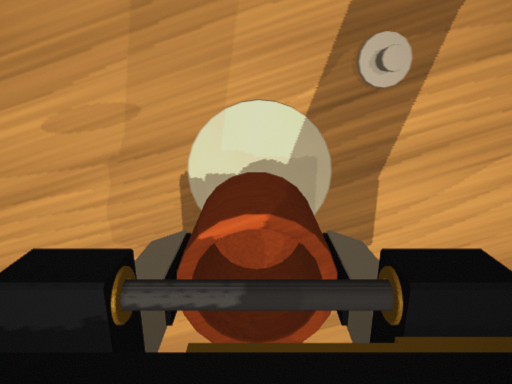

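The bat's arc is centred near (260,171), directly under the held tier. Lowering onto it.

Emit:
{"api": "apply_moves", "payload": {"rows": [{"x":0.0015,"y":0.001,"z":-0.03,"ax":0,"ay":0,"az":0,"fingers":1},{"x":0.0015,"y":0.001,"z":-0.06,"ax":0,"ay":0,"az":0,"fingers":1},{"x":0.0015,"y":0.001,"z":-0.08,"ax":0,"ay":0,"az":0,"fingers":1},{"x":0.0015,"y":0.001,"z":-0.093,"ax":0,"ay":0,"az":0,"fingers":1},{"x":0.0015,"y":0.001,"z":-0.098,"ax":0,"ay":0,"az":0,"fingers":1},{"x":0.0015,"y":0.001,"z":-0.1,"ax":0,"ay":0,"az":0,"fingers":1},{"x":0.0015,"y":0.001,"z":-0.101,"ax":0,"ay":0,"az":0,"fingers":1},{"x":0.0015,"y":0.001,"z":-0.102,"ax":0,"ay":0,"az":0,"fingers":1},{"x":0.0015,"y":0.001,"z":-0.102,"ax":0,"ay":0,"az":0,"fingers":1}]}}

```text
time_s: 6.9
ee_pos: [0.5392, -0.4072, 0.0521]
ee_rot: [0.455, 3.102, 0.001]
wrist_force: [0.3, 0.6, -3.2]
grip_width: 0.723
```

```bash
python3 - <<'E'
from h import *
c=camera("top");
for i in range(4):
    s=sense();print(np.round(s["ee_pos"],4),np.round(s["wrist_force"],1),s["time_s"])
    w=camera("wrist")
E
```

```text
[ 0.5391 -0.4071  0.0521] [ 0.2 -0.2 -3. ] 6.95
[ 0.539 -0.407  0.052] [-0.3  1.  -3.1] 7.0
[ 0.5389 -0.4069  0.0518] [-0.8  1.  -3.5] 7.05
[ 0.5387 -0.4068  0.0516] [-0.8  0.3 -3.5] 7.1
```

Emit:
{"api": "apply_moves", "payload": {"rows": [{"x":-0.0035,"y":-0.004,"z":0,"ax":0,"ay":0,"az":0,"fingers":1},{"x":-0.0035,"y":-0.004,"z":0,"ax":0,"ay":0,"az":0,"fingers":1},{"x":-0.0035,"y":-0.004,"z":-0.001,"ax":0,"ay":0,"az":0,"fingers":1},{"x":-0.0035,"y":-0.004,"z":-0.001,"ax":0,"ay":0,"az":0,"fingers":1}]}}

```text
time_s: 7.48
ee_pos: [0.5348, -0.4114, 0.0505]
ee_rot: [0.456, 3.103, 0.001]
wrist_force: [-0.2, -0.0, -2.8]
grip_width: 0.731
```

```bash
python3 - <<'E'
from h import *
s,c=look(["bat","base_tier"],"w3")
p=s["ee_pos"]
fit(c,"base_tier",p[0],p[1],z0=.015)
for n in("top","side"):
    cc=camera(n);save(cc,n+"3",(330,100,480,380),2)
    if n=="top": fit(cc,"base_tier",p[0],p[1],z0=.015)
    for tt in("bat","base_tier"):
        for r in tip_of(cc,tt)[:1]: print(n,tt,round(r["score"],2),toworld(cc,r["position"]).round(4))
print(np.round(sense()["ee_pos"],4))
E
```

```text
ee [ 0.5348 -0.4114  0.0505] q [ 0.69  0.7  -0.11  1.61  0.09  0.83  1.83] F [-0.2 -0.  -2.8] g 0.731
base_tier 0.64 [ 0.5332 -0.4101  0.0114] [258. 218.]
fit base_tier [ 0.5327 -0.4113] iou 0.704
fit base_tier [ 0.5306 -0.403 ] iou 0.25
top bat 0.97 [ 0.5335 -0.4105 -0.0011]
top base_tier 0.76 [ 0.5298 -0.4101  0.0143]
side bat 0.59 [ 0.5339 -0.4088  0.0046]
side base_tier 0.69 [ 0.5353 -0.4093  0.0131]
[ 0.5352 -0.4108  0.0504]
```

View pics/side3.png

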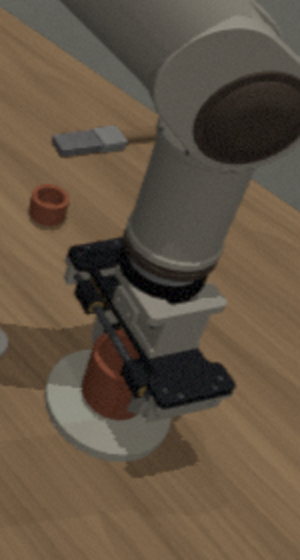

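The side crop shows the held tier over the bat's middle, at about (115,375). The weight is still on the gripper, so I'll creep down to contact.

Emit:
{"api": "apply_moves", "payload": {"rows": [{"x":0,"y":0,"z":-0.001,"ax":0,"ay":0,"az":0,"fingers":1},{"x":0,"y":0,"z":-0.001,"ax":0,"ay":0,"az":0,"fingers":1},{"x":0,"y":0,"z":-0.0015,"ax":0,"ay":0,"az":0,"fingers":1},{"x":0,"y":0,"z":-0.0015,"ax":0,"ay":0,"az":0,"fingers":1}]}}

```text
time_s: 8.27
ee_pos: [0.5353, -0.411, 0.0504]
ee_rot: [0.455, 3.103, 0.002]
wrist_force: [-3.6, 1.3, 7.3]
grip_width: 0.727
```

Emit:
{"api": "apply_moves", "payload": {"rows": [{"x":0,"y":0,"z":0,"ax":0,"ay":0,"az":0,"fingers":0.15},{"x":0,"y":0,"z":0,"ax":0,"ay":0,"az":0,"fingers":0},{"x":0,"y":0,"z":0,"ax":0,"ay":0,"az":0,"fingers":0},{"x":0,"y":0,"z":0,"ax":0,"ay":0,"az":0,"fingers":0},{"x":0,"y":0,"z":0.03,"ax":0,"ay":0,"az":0,"fingers":0},{"x":0,"y":0,"z":0.07,"ax":0,"ay":0,"az":0,"fingers":0},{"x":0,"y":0,"z":0.11,"ax":0,"ay":0,"az":0,"fingers":0},{"x":0,"y":0,"z":0.15,"ax":0,"ay":0,"az":0,"fingers":0},{"x":0,"y":0,"z":0.18,"ax":0,"ay":0,"az":0,"fingers":0},{"x":0,"y":0,"z":0.18,"ax":0,"ay":0,"az":0,"fingers":0}]}}

```text
time_s: 9.1
ee_pos: [0.5392, -0.4134, 0.2391]
ee_rot: [0.453, 3.091, -0.008]
wrist_force: [0.8, -0.8, 0.8]
grip_width: 1.002
```

```bash
python3 - <<'E'
from h import *
s,c=look(["bat","base_tier"],"w4")
p=s["ee_pos"]
fit(c,"base_tier",p[0],p[1],z0=.015)
E
```

```text
ee [ 0.5392 -0.4134  0.2391] q [ 0.7   0.5  -0.13  1.48  0.06  1.15  1.85] F [ 0.8 -0.8  0.8] g 1.002
base_tier 0.58 [ 0.5311 -0.4121  0.0126] [256. 149.]
fit base_tier [ 0.5323 -0.4111] iou 0.901
```

View pics/w4.png

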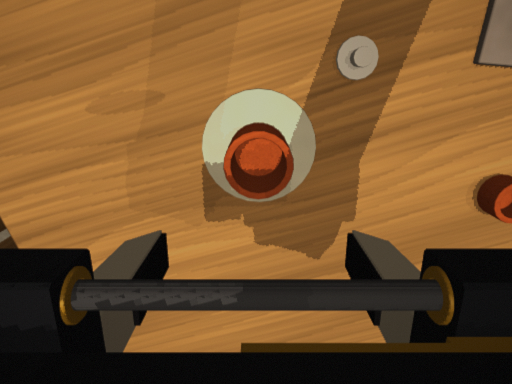

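Base tier stands at the middle of the bat: rim at (258,163), bat around (259,146). Moving on to the middle tier.

Emit:
{"api": "apply_moves", "payload": {"rows": [{"x":-0.159,"y":0.68,"z":-0.05,"ax":0,"ay":0,"az":0,"fingers":0},{"x":-0.159,"y":0.68,"z":-0.05,"ax":0,"ay":0,"az":0,"fingers":0},{"x":-0.159,"y":0.68,"z":-0.05,"ax":0,"ay":0,"az":0,"fingers":0},{"x":-0.159,"y":0.68,"z":-0.05,"ax":0,"ay":0,"az":0,"fingers":0},{"x":-0.159,"y":0.68,"z":-0.05,"ax":0,"ay":0,"az":0,"fingers":0},{"x":-0.159,"y":0.68,"z":-0.05,"ax":0,"ay":0,"az":0,"fingers":0},{"x":-0.159,"y":0.68,"z":-0.05,"ax":0,"ay":0,"az":0,"fingers":0},{"x":-0.159,"y":0.68,"z":-0.05,"ax":0,"ay":0,"az":0,"fingers":0},{"x":-0.159,"y":0.68,"z":-0.05,"ax":0,"ay":0,"az":0,"fingers":0},{"x":-0.159,"y":0.68,"z":-0.05,"ax":0,"ay":0,"az":0,"fingers":0}]}}

```text
time_s: 10.08
ee_pos: [0.4382, -0.0045, 0.1987]
ee_rot: [0.456, 3.106, 0.001]
wrist_force: [-0.4, 0.8, 0.4]
grip_width: 0.997
```

Emit:
{"api": "apply_moves", "payload": {"rows": [{"x":-0.058,"y":0.271,"z":-0.01,"ax":0,"ay":0,"az":0,"fingers":0},{"x":-0.058,"y":0.271,"z":-0.01,"ax":0,"ay":0,"az":0,"fingers":0},{"x":-0.058,"y":0.271,"z":-0.01,"ax":0,"ay":0,"az":0,"fingers":0},{"x":-0.058,"y":0.271,"z":-0.01,"ax":0,"ay":0,"az":0,"fingers":0},{"x":-0.058,"y":0.271,"z":-0.01,"ax":0,"ay":0,"az":0,"fingers":0},{"x":-0.058,"y":0.271,"z":-0.01,"ax":0,"ay":0,"az":0,"fingers":0},{"x":-0.058,"y":0.271,"z":-0.01,"ax":0,"ay":0,"az":0,"fingers":0},{"x":-0.058,"y":0.271,"z":-0.01,"ax":0,"ay":0,"az":0,"fingers":0},{"x":-0.058,"y":0.271,"z":-0.01,"ax":0,"ay":0,"az":0,"fingers":0},{"x":-0.058,"y":0.271,"z":-0.01,"ax":0,"ay":0,"az":0,"fingers":0}]}}

```text
time_s: 10.92
ee_pos: [0.3793, 0.2651, 0.1871]
ee_rot: [-0.455, -3.108, 0.003]
wrist_force: [0.2, -0.6, -0.0]
grip_width: 1.0
```

```bash
python3 - <<'E'
from h import *
s,c=look(["middle_tier","top_tier"],"w5")
p=s["ee_pos"]
fit(c,"middle_tier",.38,.267)
fit(c,"top_tier",.38,.267)
E
```

```text
ee [0.3793 0.2651 0.1871] q [-0.16  0.23 -0.57  2.04  0.15  0.92  0.47] F [ 0.2 -0.6 -0. ] g 1.0
middle_tier 0.86 [0.3778 0.2684 0.0013] [259. 165.]
fit middle_tier [0.381  0.2676] iou 0.919
fit top_tier [0.3795 0.2678] iou 0.75
```

Emit:
{"api": "apply_moves", "payload": {"rows": [{"x":0.0015,"y":0.003,"z":-0.035,"ax":0,"ay":0,"az":0,"fingers":0},{"x":0.0015,"y":0.003,"z":-0.07,"ax":0,"ay":0,"az":0,"fingers":0},{"x":0.0015,"y":0.003,"z":-0.105,"ax":0,"ay":0,"az":0,"fingers":0},{"x":0.0015,"y":0.003,"z":-0.14,"ax":0,"ay":0,"az":0,"fingers":0},{"x":0.0015,"y":0.003,"z":-0.167,"ax":0,"ay":0,"az":0,"fingers":0},{"x":0.0015,"y":0.003,"z":-0.167,"ax":0,"ay":0,"az":0,"fingers":0},{"x":0.0015,"y":0.003,"z":-0.167,"ax":0,"ay":0,"az":0,"fingers":0.3},{"x":0.0015,"y":0.003,"z":-0.167,"ax":0,"ay":0,"az":0,"fingers":1},{"x":0.0015,"y":0.003,"z":-0.167,"ax":0,"ay":0,"az":0,"fingers":1},{"x":0.0015,"y":0.003,"z":-0.167,"ax":0,"ay":0,"az":0,"fingers":1}]}}

```text
time_s: 11.9
ee_pos: [0.3836, 0.2683, 0.0229]
ee_rot: [0.461, 3.103, 0.003]
wrist_force: [-1.1, -0.6, 0.2]
grip_width: 0.757
```

Emit:
{"api": "apply_moves", "payload": {"rows": [{"x":0,"y":0,"z":0,"ax":0,"ay":0,"az":0,"fingers":1},{"x":0,"y":0,"z":0,"ax":0,"ay":0,"az":0,"fingers":1},{"x":0,"y":0,"z":0,"ax":0,"ay":0,"az":0,"fingers":1},{"x":0,"y":0,"z":0,"ax":0,"ay":0,"az":0,"fingers":1},{"x":0,"y":0,"z":0,"ax":0,"ay":0,"az":0,"fingers":1}]}}

```text
time_s: 12.32
ee_pos: [0.3849, 0.2688, 0.0244]
ee_rot: [0.461, 3.101, 0.004]
wrist_force: [-1.8, -2.0, 11.6]
grip_width: 0.631
```

Emit:
{"api": "apply_moves", "payload": {"rows": [{"x":0,"y":0,"z":0.005,"ax":0,"ay":0,"az":0,"fingers":1},{"x":0,"y":0,"z":0.03,"ax":0,"ay":0,"az":0,"fingers":1},{"x":0,"y":0,"z":0.07,"ax":0,"ay":0,"az":0,"fingers":1},{"x":0,"y":0,"z":0.11,"ax":0,"ay":0,"az":0,"fingers":1},{"x":0.15,"y":-0.68,"z":0.17,"ax":0,"ay":0,"az":0,"fingers":1},{"x":0.15,"y":-0.68,"z":0.17,"ax":0,"ay":0,"az":0,"fingers":1},{"x":0.15,"y":-0.68,"z":0.17,"ax":0,"ay":0,"az":0,"fingers":1},{"x":0.15,"y":-0.68,"z":0.17,"ax":0,"ay":0,"az":0,"fingers":1},{"x":0.15,"y":-0.68,"z":0.17,"ax":0,"ay":0,"az":0,"fingers":1},{"x":0.15,"y":-0.68,"z":0.17,"ax":0,"ay":0,"az":0,"fingers":1}]}}

```text
time_s: 13.15
ee_pos: [0.4384, 0.0236, 0.1567]
ee_rot: [0.46, 3.1, 0.004]
wrist_force: [0.2, 0.7, -1.3]
grip_width: 0.634
```

Emit:
{"api": "apply_moves", "payload": {"rows": [{"x":0.0966,"y":-0.4346,"z":0.045,"ax":0,"ay":0,"az":0,"fingers":1},{"x":0.0966,"y":-0.4346,"z":0.045,"ax":0,"ay":0,"az":0,"fingers":1},{"x":0.0966,"y":-0.4346,"z":0.045,"ax":0,"ay":0,"az":0,"fingers":1},{"x":0.0966,"y":-0.4346,"z":0.045,"ax":0,"ay":0,"az":0,"fingers":1},{"x":0.0966,"y":-0.4346,"z":0.045,"ax":0,"ay":0,"az":0,"fingers":1},{"x":0.0966,"y":-0.4346,"z":0.045,"ax":0,"ay":0,"az":0,"fingers":1},{"x":0.0966,"y":-0.4346,"z":0.045,"ax":0,"ay":0,"az":0,"fingers":1},{"x":0.0966,"y":-0.4346,"z":0.045,"ax":0,"ay":0,"az":0,"fingers":1},{"x":0.0966,"y":-0.4346,"z":0.045,"ax":0,"ay":0,"az":0,"fingers":1},{"x":0.0966,"y":-0.4346,"z":0.045,"ax":0,"ay":0,"az":0,"fingers":1}]}}

```text
time_s: 13.98
ee_pos: [0.5278, -0.3809, 0.199]
ee_rot: [0.459, 3.1, 0.005]
wrist_force: [1.5, -0.2, -0.9]
grip_width: 0.634
```

Emit:
{"api": "apply_moves", "payload": {"rows": [{"x":0.0035,"y":-0.013,"z":0,"ax":0,"ay":0,"az":0,"fingers":1},{"x":0.0035,"y":-0.013,"z":0,"ax":0,"ay":0,"az":0,"fingers":1},{"x":0.0035,"y":-0.013,"z":0,"ax":0,"ay":0,"az":0,"fingers":1}]}}

```text
time_s: 14.23
ee_pos: [0.5306, -0.3945, 0.1985]
ee_rot: [0.463, 3.1, 0.007]
wrist_force: [-0.5, 1.9, -2.0]
grip_width: 0.632
```

```bash
python3 - <<'E'
from h import *
s,c=look(["middle_tier","bat"],"w6")
p=s["ee_pos"]
fit(c,"middle_tier",p[0],p[1],z0=p[2]-.0244)
for n in("top","side"):
    cc=camera(n);save(cc,n+"6",(310,100,470,340),2.4)
    for tt in("base_tier","middle_tier","bat"):
        for r in tip_of(cc,tt)[:1]: print(n,tt,round(r["score"],2),toworld(cc,r["position"]).round(4))
E
```

```text
ee [ 0.5306 -0.3945  0.1985] q [ 0.76  0.52 -0.23  1.56  0.12  1.07  1.78] F [-0.5  1.9 -2. ] g 0.632
middle_tier 0.7 [ 0.5268 -0.3975  0.1725] [250. 225.]
fit middle_tier [ 0.5243 -0.394 ] iou 0.712
top base_tier 0.79 [ 0.5334 -0.4095  0.0138]
top middle_tier 0.55 [ 0.5302 -0.3935  0.1762]
top bat 0.55 [ 0.5365 -0.4123 -0.0012]
side base_tier 0.94 [ 0.5363 -0.4101  0.015 ]
side middle_tier 0.91 [ 0.528  -0.3909  0.1762]
side bat 0.88 [ 0.5337 -0.4074  0.0018]
```

View pics/w6.png

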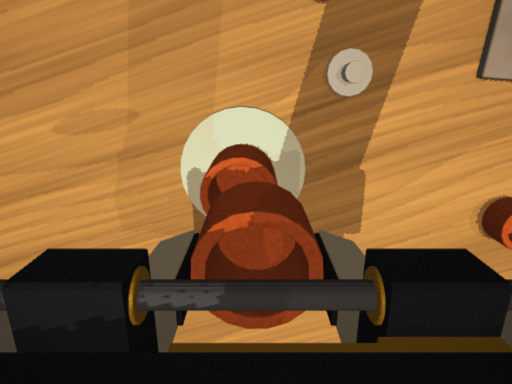

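Emit:
{"api": "apply_moves", "payload": {"rows": [{"x":0.0045,"y":-0.0165,"z":0,"ax":0,"ay":0,"az":0,"fingers":1},{"x":0.0045,"y":-0.0165,"z":-0.03,"ax":0,"ay":0,"az":0,"fingers":1},{"x":0.0045,"y":-0.0165,"z":-0.055,"ax":0,"ay":0,"az":0,"fingers":1},{"x":0.0045,"y":-0.0165,"z":-0.07,"ax":0,"ay":0,"az":0,"fingers":1},{"x":0.0045,"y":-0.0165,"z":-0.07,"ax":0,"ay":0,"az":0,"fingers":1}]}}

```text
time_s: 15.2
ee_pos: [0.5331, -0.4084, 0.1246]
ee_rot: [0.46, 3.106, 0.01]
wrist_force: [-0.8, 1.2, -2.3]
grip_width: 0.638
```

```bash
python3 - <<'E'
from h import *
s,c=look(["middle_tier","base_tier"],"w7")
a=camera("side");
for tt in("base_tier","middle_tier"):
    for r in tip_of(a,tt)[:1]: print(tt,round(r["score"],2),toworld(a,r["position"]).round(4))
im=np.hstack([c["frame"][100:340,130:390],cv2.resize(a["frame"][210:340,330:440],(203,240),interpolation=cv2.INTER_CUBIC)])
save({"frame":im},"w7s",None,1.7);print(im.shape)
E
```

```text
ee [ 0.5331 -0.4084  0.1246] q [ 0.77  0.62 -0.21  1.58  0.14  0.96  1.79] F [-0.8  1.2 -2.3] g 0.638
middle_tier 0.92 [ 0.5265 -0.4093  0.0978] [252. 219.]
base_tier 0.91 [ 0.5324 -0.4113  0.0166] [252. 189.]
base_tier 0.9 [ 0.5336 -0.4091  0.0158]
middle_tier 0.86 [ 0.5323 -0.4076  0.1035]
(240, 463, 3)
```

View pics/w7s.png

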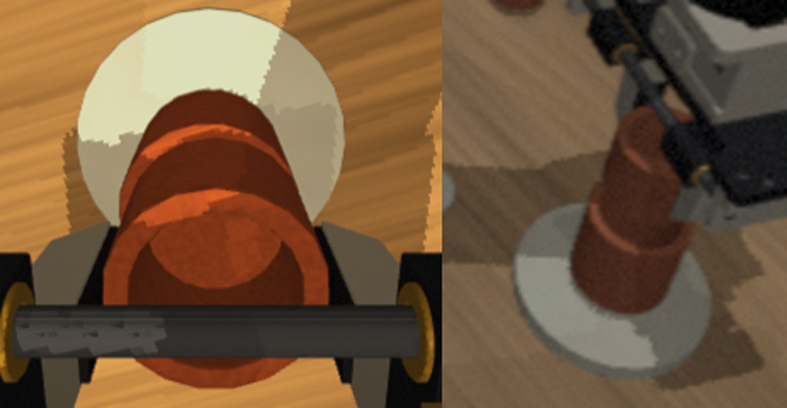

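The wrist crop shows the middle tier nearly above the base, with the base offset slightly to the left. I'll fit both silhouettes together for a relative offset.

```bash
cat >> h.py <<'E'
def fit2(c,items,vmax=276,vmin=0):
    """items: list of (name,x,y,z0); joint union silhouette fit on red pixels in rows vmin..vmax, fixed z"""
    m=red(c).astype(float); a=np.linspace(0,2*np.pi,48)
    def sil(p):
        im=np.zeros(m.shape,np.uint8)
        for i,(n,_,_,z0) in enumerate(items):
            pts=[proj(c,[p[2*i]+r*1e-3*np.cos(t),p[2*i+1]+r*1e-3*np.sin(t),z0+h*1e-3]) for h,r in SH[n] for t in a]
            cv2.fillConvexPoly(im,np.int32(np.round(cv2.convexHull(np.float32(pts))*16)),255,cv2.LINE_AA,4)
        return im/255.
    p0=np.array([q for it in items for q in it[1:3]])
    roi=cv2.dilate((sil(p0)>.5).astype(np.uint8),np.ones((31,31)))*1.; roi[vmax:]=0; roi[:vmin]=0
    k,lab=cv2.connectedComponents(((m*roi)>0).astype(np.uint8)); 
    L=np.bincount(lab[lab>0]).argmax(); mm=(lab==L)*roi
    f=lambda p:1-np.minimum(sil(p)*roi,mm).sum()/np.maximum(sil(p)*roi,mm).sum()
    best=None
    for k in range(3):
        n=len(p0);sx=[p0+.003*np.random.RandomState(k).randn(n) for _ in range(1)]
        sx=np.array([p0]+[p0+.006*((np.arange(n)==i)*(1 if k%2 else -1)) for i in range(n)])
        r=minimize(f,p0,method="Nelder-Mead",options=dict(initial_simplex=sx,xatol=5e-5,fatol=1e-5,maxiter=500));p0=r.x
    print("iou",round(1-r.fun,3),[ (it[0],r.x[2*i:2*i+2].round(4)) for i,it in enumerate(items)]); return r.x
E
python3 - <<'E'
from h import *
s,c=look([],"w7b",False)
for dz in(-.003,0,.003):
    x=fit2(c,[("base_tier",.5325,-.411,.015),("middle_tier",.533,-.409,s["ee_pos"][2]-.0244+dz)]);print("move",(x[:2]-x[2:]).round(4))
E
```

```text
ee [ 0.537  -0.4108  0.1311] q [ 0.77  0.61 -0.21  1.57  0.14  0.96  1.79] F [ 0.4  0.3 -1.3] g 0.634
iou 0.986 [('base_tier', array([ 0.5348, -0.4113])), ('middle_tier', array([ 0.5342, -0.4105]))]
move [ 0.0005 -0.0008]
iou 0.984 [('base_tier', array([ 0.5348, -0.4113])), ('middle_tier', array([ 0.5343, -0.4105]))]
move [ 0.0005 -0.0008]
iou 0.982 [('base_tier', array([ 0.5348, -0.4113])), ('middle_tier', array([ 0.5346, -0.4106]))]
move [ 0.0002 -0.0007]
```

Emit:
{"api": "apply_moves", "payload": {"rows": [{"x":0.0005,"y":-0.001,"z":-0.005,"ax":0,"ay":0,"az":0,"fingers":1},{"x":0.0005,"y":-0.001,"z":-0.01,"ax":0,"ay":0,"az":0,"fingers":1},{"x":0.0005,"y":-0.001,"z":-0.015,"ax":0,"ay":0,"az":0,"fingers":1},{"x":0.0005,"y":-0.001,"z":-0.018,"ax":0,"ay":0,"az":0,"fingers":1},{"x":0.0005,"y":-0.001,"z":-0.018,"ax":0,"ay":0,"az":0,"fingers":1}]}}

```text
time_s: 15.97
ee_pos: [0.5365, -0.4112, 0.1114]
ee_rot: [0.459, 3.099, 0.004]
wrist_force: [-0.1, 0.6, -1.4]
grip_width: 0.634
```

```bash
cat >> h.py <<'E'
def pair(low,zl,high,off,x=.5345,y=-.411,vmax=276):
    s,c=look([],"x",False); z=s["ee_pos"][2]
    best=None
    for dz in np.arange(-.008,.0081,.004):
        print("z0",round(z-off+dz,4),end=" ");p=fit2(c,[(low,x,y,zl),(high,x,y,z-off+dz)],vmax);print("move",(p[:2]-p[2:]).round(4))
    return c
E
python3 - <<'E'
from h import *
pair("base_tier",.015,"middle_tier",.0244)
E
```

```text
ee [ 0.5365 -0.4112  0.1114] q [ 0.76  0.64 -0.21  1.58  0.15  0.93  1.78] F [-0.1  0.6 -1.4] g 0.634
z0 0.079 iou 0.981 [('base_tier', array([ 0.5347, -0.4112])), ('middle_tier', array([ 0.5332, -0.4106]))]
move [ 0.0014 -0.0006]
z0 0.083 iou 0.986 [('base_tier', array([ 0.5347, -0.4113])), ('middle_tier', array([ 0.5334, -0.4107]))]
move [ 0.0013 -0.0005]
z0 0.087 iou 0.983 [('base_tier', array([ 0.5348, -0.4113])), ('middle_tier', array([ 0.5337, -0.4108]))]
move [ 0.0011 -0.0005]
z0 0.091 iou 0.981 [('base_tier', array([ 0.5347, -0.4112])), ('middle_tier', array([ 0.5339, -0.4109]))]
move [ 0.0008 -0.0003]
z0 0.095 iou 0.979 [('base_tier', array([ 0.5347, -0.4113])), ('middle_tier', array([ 0.5339, -0.4109]))]
move [ 0.0008 -0.0004]
```

Emit:
{"api": "apply_moves", "payload": {"rows": [{"x":0.001,"y":-0.0005,"z":-0.002,"ax":0,"ay":0,"az":0,"fingers":1},{"x":0.001,"y":-0.0005,"z":-0.003,"ax":0,"ay":0,"az":0,"fingers":1},{"x":0.001,"y":-0.0005,"z":-0.004,"ax":0,"ay":0,"az":0,"fingers":1},{"x":0.001,"y":-0.0005,"z":-0.005,"ax":0,"ay":0,"az":0,"fingers":1},{"x":0.001,"y":-0.0005,"z":-0.005,"ax":0,"ay":0,"az":0,"fingers":1}]}}

```text
time_s: 16.43
ee_pos: [0.5377, -0.4118, 0.1067]
ee_rot: [0.458, 3.099, 0.004]
wrist_force: [0.0, 0.0, -1.4]
grip_width: 0.628
```

Emit:
{"api": "apply_moves", "payload": {"rows": [{"x":0,"y":0,"z":-0.001,"ax":0,"ay":0,"az":0,"fingers":1},{"x":0,"y":0,"z":-0.002,"ax":0,"ay":0,"az":0,"fingers":1},{"x":0,"y":0,"z":-0.002,"ax":0,"ay":0,"az":0,"fingers":1},{"x":0,"y":0,"z":-0.002,"ax":0,"ay":0,"az":0,"fingers":1}]}}

```text
time_s: 16.77
ee_pos: [0.538, -0.4119, 0.1056]
ee_rot: [0.458, 3.098, 0.004]
wrist_force: [-1.5, 0.7, 5.1]
grip_width: 0.635
```

Emit:
{"api": "apply_moves", "payload": {"rows": [{"x":0,"y":0,"z":-0.001,"ax":0,"ay":0,"az":0,"fingers":1},{"x":0,"y":0,"z":-0.001,"ax":0,"ay":0,"az":0,"fingers":1},{"x":0,"y":0,"z":-0.001,"ax":0,"ay":0,"az":0,"fingers":0.25},{"x":0,"y":0,"z":-0.001,"ax":0,"ay":0,"az":0,"fingers":0.1},{"x":0,"y":0,"z":-0.001,"ax":0,"ay":0,"az":0,"fingers":0},{"x":0,"y":0,"z":0.001,"ax":0,"ay":0,"az":0,"fingers":0}]}}

```text
time_s: 17.27
ee_pos: [0.5376, -0.4117, 0.1059]
ee_rot: [0.458, 3.099, 0.004]
wrist_force: [-0.3, 0.4, 0.2]
grip_width: 0.874
```

Emit:
{"api": "apply_moves", "payload": {"rows": [{"x":0,"y":0,"z":0,"ax":0,"ay":0,"az":0,"fingers":0},{"x":0,"y":0,"z":0.03,"ax":0,"ay":0,"az":0,"fingers":0},{"x":0,"y":0,"z":0.06,"ax":0,"ay":0,"az":0,"fingers":0},{"x":0,"y":0,"z":0.1,"ax":0,"ay":0,"az":0,"fingers":0},{"x":0,"y":0,"z":0.13,"ax":0,"ay":0,"az":0,"fingers":0},{"x":0,"y":0,"z":0.13,"ax":0,"ay":0,"az":0,"fingers":0}]}}

```text
time_s: 17.77
ee_pos: [0.5414, -0.4141, 0.2443]
ee_rot: [0.457, 3.088, -0.005]
wrist_force: [1.1, -0.2, 1.3]
grip_width: 0.996
```

```bash
cat >> h.py <<'E'
def pairz(c,low,zl,high,zs,x=.5345,y=-.411,vmax=300):
    for z in zs: print("z0",round(z,4),end=" ");p=fit2(c,[(low,x,y,zl),(high,x,y,z)],vmax)
E
python3 - <<'E'
from h import *
s,c=look([],"w8");a=camera("side")
im=np.hstack([c["frame"][80:320,130:390],cv2.resize(a["frame"][210:340,330:440],(203,240),interpolation=cv2.INTER_CUBIC)])
save({"frame":im},"w8s",None,1.7)
pairz(c,"base_tier",.015,"middle_tier",[.075,.081,.087])
E
```

```text
ee [ 0.5414 -0.4141  0.2443] q [ 0.77  0.51 -0.23  1.47  0.11  1.16  1.81] F [ 1.1 -0.2  1.3] g 0.996
z0 0.075 iou 0.973 [('base_tier', array([ 0.5353, -0.4112])), ('middle_tier', array([ 0.5341, -0.411 ]))]
z0 0.081 iou 0.966 [('base_tier', array([ 0.5352, -0.4113])), ('middle_tier', array([ 0.5318, -0.4104]))]
z0 0.087 iou 0.957 [('base_tier', array([ 0.5352, -0.4112])), ('middle_tier', array([ 0.5295, -0.4098]))]
```

View pics/w8s.png

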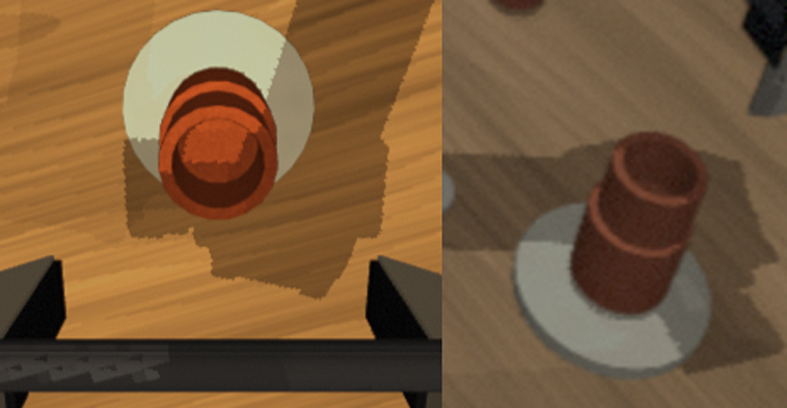

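The middle tier sits level with its shoulder on the base rim; the stack is at (220,145) in the crop. Next is the top tier.

Emit:
{"api": "apply_moves", "payload": {"rows": [{"x":0.04,"y":0.08,"z":0,"ax":0,"ay":0,"az":0,"fingers":0},{"x":0.08,"y":0.16,"z":-0.02,"ax":0,"ay":0,"az":0,"fingers":0},{"x":0.127,"y":0.264,"z":-0.06,"ax":0,"ay":0,"az":0,"fingers":0},{"x":0.127,"y":0.264,"z":-0.06,"ax":0,"ay":0,"az":0,"fingers":0},{"x":0.127,"y":0.264,"z":-0.06,"ax":0,"ay":0,"az":0,"fingers":0},{"x":0.127,"y":0.264,"z":-0.06,"ax":0,"ay":0,"az":0,"fingers":0},{"x":0.127,"y":0.264,"z":-0.06,"ax":0,"ay":0,"az":0,"fingers":0},{"x":0.127,"y":0.264,"z":-0.06,"ax":0,"ay":0,"az":0,"fingers":0},{"x":0.127,"y":0.264,"z":-0.06,"ax":0,"ay":0,"az":0,"fingers":0},{"x":0.127,"y":0.264,"z":-0.06,"ax":0,"ay":0,"az":0,"fingers":0}]}}

```text
time_s: 18.7
ee_pos: [0.6644, -0.1475, 0.1757]
ee_rot: [0.455, 3.1, 0.001]
wrist_force: [0.3, -1.3, 0.7]
grip_width: 1.001
```

```bash
python3 - <<'E'
from h import *
s,c=look(["top_tier"],"w9")
fit(c,"top_tier",.667,-.15)
E
```

```text
ee [ 0.6644 -0.1475  0.1757] q [ 0.37  0.58 -0.28  1.52  0.17  1.05  1.33] F [ 0.3 -1.3  0.7] g 1.001
top_tier 0.85 [ 0.66   -0.1509  0.002 ] [252. 166.]
fit top_tier [ 0.6673 -0.1517] iou 0.908
```

Emit:
{"api": "apply_moves", "payload": {"rows": [{"x":0.0035,"y":-0.004,"z":-0.035,"ax":0,"ay":0,"az":0,"fingers":0},{"x":0.0035,"y":-0.004,"z":-0.07,"ax":0,"ay":0,"az":0,"fingers":0},{"x":0.0035,"y":-0.004,"z":-0.105,"ax":0,"ay":0,"az":0,"fingers":0},{"x":0.0035,"y":-0.004,"z":-0.14,"ax":0,"ay":0,"az":0,"fingers":0},{"x":0.0035,"y":-0.004,"z":-0.159,"ax":0,"ay":0,"az":0,"fingers":0},{"x":0.0035,"y":-0.004,"z":-0.159,"ax":0,"ay":0,"az":0,"fingers":0},{"x":0.0035,"y":-0.004,"z":-0.159,"ax":0,"ay":0,"az":0,"fingers":0.3},{"x":0.0035,"y":-0.004,"z":-0.159,"ax":0,"ay":0,"az":0,"fingers":1},{"x":0.0035,"y":-0.004,"z":-0.159,"ax":0,"ay":0,"az":0,"fingers":1},{"x":0.0035,"y":-0.004,"z":-0.159,"ax":0,"ay":0,"az":0,"fingers":1}]}}

```text
time_s: 19.63
ee_pos: [0.6697, -0.1556, 0.0205]
ee_rot: [0.463, 3.093, -0.002]
wrist_force: [0.6, -0.4, -0.6]
grip_width: 0.757
```

Emit:
{"api": "apply_moves", "payload": {"rows": [{"x":0,"y":0,"z":0,"ax":0,"ay":0,"az":0,"fingers":1},{"x":0,"y":0,"z":0,"ax":0,"ay":0,"az":0,"fingers":1},{"x":0,"y":0,"z":0,"ax":0,"ay":0,"az":0,"fingers":1},{"x":0,"y":0,"z":0,"ax":0,"ay":0,"az":0,"fingers":1},{"x":0,"y":0,"z":0,"ax":0,"ay":0,"az":0,"fingers":1},{"x":0,"y":0,"z":0,"ax":0,"ay":0,"az":0,"fingers":1}]}}

```text
time_s: 20.13
ee_pos: [0.6707, -0.1554, 0.0217]
ee_rot: [0.462, 3.091, -0.002]
wrist_force: [0.6, 0.4, 5.9]
grip_width: 0.531
```

Emit:
{"api": "apply_moves", "payload": {"rows": [{"x":0,"y":0,"z":0.005,"ax":0,"ay":0,"az":0,"fingers":1},{"x":0,"y":0,"z":0.04,"ax":0,"ay":0,"az":0,"fingers":1},{"x":0,"y":0,"z":0.08,"ax":0,"ay":0,"az":0,"fingers":1},{"x":0,"y":0,"z":0.12,"ax":0,"ay":0,"az":0,"fingers":1},{"x":0,"y":0,"z":0.16,"ax":0,"ay":0,"az":0,"fingers":1},{"x":-0.01,"y":-0.02,"z":0.19,"ax":0,"ay":0,"az":0,"fingers":1},{"x":-0.03,"y":-0.06,"z":0.19,"ax":0,"ay":0,"az":0,"fingers":1},{"x":-0.05,"y":-0.1,"z":0.19,"ax":0,"ay":0,"az":0,"fingers":1},{"x":-0.07,"y":-0.13,"z":0.19,"ax":0,"ay":0,"az":0,"fingers":1},{"x":-0.085,"y":-0.165,"z":0.19,"ax":0,"ay":0,"az":0,"fingers":1}]}}

```text
time_s: 20.97
ee_pos: [0.583, -0.3222, 0.2118]
ee_rot: [0.463, 3.093, -0.003]
wrist_force: [0.0, -0.0, -1.6]
grip_width: 0.529
```

Emit:
{"api": "apply_moves", "payload": {"rows": [{"x":-0.02,"y":-0.04,"z":0,"ax":0,"ay":0,"az":0,"fingers":1},{"x":-0.038,"y":-0.075,"z":0,"ax":0,"ay":0,"az":0,"fingers":1},{"x":-0.0455,"y":-0.089,"z":-0.01,"ax":0,"ay":0,"az":0,"fingers":1},{"x":-0.0455,"y":-0.089,"z":-0.02,"ax":0,"ay":0,"az":0,"fingers":1},{"x":-0.0455,"y":-0.089,"z":-0.03,"ax":0,"ay":0,"az":0,"fingers":1},{"x":-0.0455,"y":-0.089,"z":-0.03,"ax":0,"ay":0,"az":0,"fingers":1}]}}

```text
time_s: 21.47
ee_pos: [0.5364, -0.4089, 0.1787]
ee_rot: [0.462, 3.097, 0.003]
wrist_force: [-0.5, 1.0, -2.0]
grip_width: 0.531
```

```bash
cat >> h.py <<'E'
def tri(low,high,off,dzs=(-.006,-.003,0,.003),vmax=272,x=.5345,y=-.411):
    """stack below (list of name,z) is one rigid xy; held piece high"""
    s,c=look([],"x",False); z=s["ee_pos"][2]
    for dz in dzs:
        print("z0",round(z-off+dz,4),end=" ");p=fit2(c,[(n,x,y,zz) for n,zz in low]+[(high,x,y,z-off+dz)],vmax);print("move",(p[-4:-2]-p[-2:]).round(4))
    return c
E
python3 - <<'E'
from h import *
c=tri([("base_tier",.015),("middle_tier",.081)],"top_tier",.0217);a=camera("side")
im=np.hstack([c["frame"][100:340,130:390],cv2.resize(a["frame"][190:320,330:440],(203,240),interpolation=cv2.INTER_CUBIC)])
save({"frame":im},"w10",None,1.7)
E
```

```text
ee [ 0.5364 -0.4089  0.1787] q [ 0.77  0.56 -0.23  1.54  0.13  1.05  1.79] F [-0.5  1.  -2. ] g 0.531
z0 0.151 iou 0.982 [('base_tier', array([ 0.5354, -0.4111])), ('middle_tier', array([ 0.5383, -0.4118])), ('top_tier', array([ 0.5326, -0.4082]))]
move [ 0.0057 -0.0036]
z0 0.154 iou 0.983 [('base_tier', array([ 0.5354, -0.4111])), ('middle_tier', array([ 0.538 , -0.4117])), ('top_tier', array([ 0.5321, -0.4081]))]
move [ 0.0059 -0.0036]
z0 0.157 iou 0.978 [('base_tier', array([ 0.5354, -0.4112])), ('middle_tier', array([ 0.5382, -0.4118])), ('top_tier', array([ 0.5325, -0.4082]))]
move [ 0.0057 -0.0036]
z0 0.16 iou 0.975 [('base_tier', array([ 0.5352, -0.4111])), ('middle_tier', array([ 0.5382, -0.4118])), ('top_tier', array([ 0.5325, -0.4082]))]
move [ 0.0057 -0.0036]
```

View pics/w10.png

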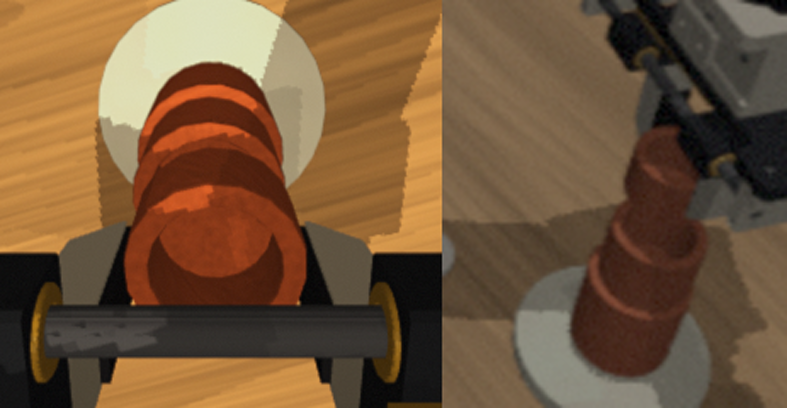

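The crops show the top tier above the stack, roughly 3–4 mm toward the robot and left. I'll correct that and lower partway.

Emit:
{"api": "apply_moves", "payload": {"rows": [{"x":0.004,"y":-0.0035,"z":0,"ax":0,"ay":0,"az":0,"fingers":1},{"x":0.004,"y":-0.0035,"z":-0.005,"ax":0,"ay":0,"az":0,"fingers":1},{"x":0.004,"y":-0.0035,"z":-0.012,"ax":0,"ay":0,"az":0,"fingers":1},{"x":0.004,"y":-0.0035,"z":-0.012,"ax":0,"ay":0,"az":0,"fingers":1}]}}

```text
time_s: 21.9
ee_pos: [0.5422, -0.411, 0.1674]
ee_rot: [0.457, 3.097, 0.002]
wrist_force: [-0.3, 0.0, -2.5]
grip_width: 0.527
```

```bash
python3 - <<'E'
from h import *
c=tri([("base_tier",.015),("middle_tier",.081)],"top_tier",.0217,(-.003,.0))
sd=camera("side");print(np.median(sd["frame"][270:290,370:385].reshape(-1,3),0))
f=sd["frame"].astype(int);h=cv2.cvtColor(sd["frame"],cv2.COLOR_RGB2HSV)
m=((f[:,:,0]>1.5*f[:,:,2])&(f[:,:,0]>1.35*f[:,:,1])&((f[:,:,1]-f[:,:,2])<0.35*(f[:,:,0]-f[:,:,1]))).astype(np.uint8)
import h as H; H.red=lambda c:m
s=sense();
for dz in(-.003,0): 
    p=fit2(sd,[("base_tier",.5345,-.411,.015),("middle_tier",.5345,-.411,.081),("top_tier",.5345,-.411,s["ee_pos"][2]-.0217+dz)],384)
E
```

```text
ee [ 0.5422 -0.411   0.1674] q [ 0.77  0.58 -0.22  1.53  0.13  1.03  1.79] F [-0.3  0.  -2.5] g 0.527
z0 0.1427 iou 0.981 [('base_tier', array([ 0.5349, -0.4115])), ('middle_tier', array([ 0.538, -0.412])), ('top_tier', array([ 0.5376, -0.4101]))]
move [ 0.0004 -0.0019]
z0 0.1457 iou 0.977 [('base_tier', array([ 0.5349, -0.4113])), ('middle_tier', array([ 0.5378, -0.4121])), ('top_tier', array([ 0.5382, -0.4102]))]
move [-0.0004 -0.0019]
[80. 50. 38.]
iou 0.183 [('base_tier', array([ 0.5389, -0.4073])), ('middle_tier', array([ 0.5165, -0.4179])), ('top_tier', array([ 0.4898, -0.432 ]))]
iou 0.183 [('base_tier', array([ 0.5383, -0.407 ])), ('middle_tier', array([ 0.5204, -0.4152])), ('top_tier', array([ 0.4872, -0.4334]))]
```

Emit:
{"api": "apply_moves", "payload": {"rows": [{"x":-0.001,"y":-0.0015,"z":-0.004,"ax":0,"ay":0,"az":0,"fingers":1},{"x":-0.001,"y":-0.0015,"z":-0.007,"ax":0,"ay":0,"az":0,"fingers":1},{"x":-0.001,"y":-0.0015,"z":-0.01,"ax":0,"ay":0,"az":0,"fingers":1},{"x":-0.001,"y":-0.0015,"z":-0.012,"ax":0,"ay":0,"az":0,"fingers":1},{"x":-0.001,"y":-0.0015,"z":-0.012,"ax":0,"ay":0,"az":0,"fingers":1}]}}

```text
time_s: 22.42
ee_pos: [0.5407, -0.4129, 0.1556]
ee_rot: [0.458, 3.097, 0.002]
wrist_force: [0.1, -0.2, -0.7]
grip_width: 0.53
```

```bash
python3 - <<'E'
from h import *
c=tri([("base_tier",.015),("middle_tier",.081)],"top_tier",.0217,(-.003,.0))
E
```

```text
ee [ 0.5407 -0.4129  0.1556] q [ 0.77  0.59 -0.22  1.54  0.14  1.01  1.79] F [ 0.1 -0.2 -0.7] g 0.53
z0 0.1309 iou 0.981 [('base_tier', array([ 0.5349, -0.4111])), ('middle_tier', array([ 0.5372, -0.4121])), ('top_tier', array([ 0.536 , -0.4119]))]
move [ 0.0011 -0.0002]
z0 0.1339 iou 0.977 [('base_tier', array([ 0.5349, -0.4111])), ('middle_tier', array([ 0.5369, -0.412 ])), ('top_tier', array([ 0.5364, -0.412 ]))]
move [ 0.0005 -0.    ]
```

Aligned within 1 mm, so I'll creep down to seat it.

Emit:
{"api": "apply_moves", "payload": {"rows": [{"x":0.0003,"y":0,"z":-0.002,"ax":0,"ay":0,"az":0,"fingers":1},{"x":0.0003,"y":0,"z":-0.003,"ax":0,"ay":0,"az":0,"fingers":1},{"x":0.0003,"y":0,"z":-0.004,"ax":0,"ay":0,"az":0,"fingers":1},{"x":0.0003,"y":0,"z":-0.005,"ax":0,"ay":0,"az":0,"fingers":1},{"x":0.0003,"y":0,"z":-0.005,"ax":0,"ay":0,"az":0,"fingers":1}]}}

```text
time_s: 22.88
ee_pos: [0.5411, -0.4129, 0.1507]
ee_rot: [0.458, 3.097, 0.002]
wrist_force: [-0.1, -0.4, -1.3]
grip_width: 0.529
```

Emit:
{"api": "apply_moves", "payload": {"rows": [{"x":0,"y":0,"z":-0.001,"ax":0,"ay":0,"az":0,"fingers":1},{"x":0,"y":0,"z":-0.001,"ax":0,"ay":0,"az":0,"fingers":1}]}}

```text
time_s: 23.05
ee_pos: [0.541, -0.4128, 0.1495]
ee_rot: [0.458, 3.097, 0.003]
wrist_force: [-0.4, 0.6, -1.2]
grip_width: 0.531
```

Emit:
{"api": "apply_moves", "payload": {"rows": [{"x":0,"y":0,"z":-0.001,"ax":0,"ay":0,"az":0,"fingers":1},{"x":0,"y":0,"z":-0.002,"ax":0,"ay":0,"az":0,"fingers":1},{"x":0,"y":0,"z":-0.002,"ax":0,"ay":0,"az":0,"fingers":1},{"x":0,"y":0,"z":-0.002,"ax":0,"ay":0,"az":0,"fingers":1}]}}

```text
time_s: 23.38
ee_pos: [0.5416, -0.4132, 0.1487]
ee_rot: [0.458, 3.095, 0.001]
wrist_force: [-1.3, 1.0, 5.8]
grip_width: 0.531
```

Emit:
{"api": "apply_moves", "payload": {"rows": [{"x":0,"y":0,"z":-0.0005,"ax":0,"ay":0,"az":0,"fingers":1},{"x":0,"y":0,"z":-0.0005,"ax":0,"ay":0,"az":0,"fingers":0.35},{"x":0,"y":0,"z":-0.0005,"ax":0,"ay":0,"az":0,"fingers":0.2},{"x":0,"y":0,"z":0,"ax":0,"ay":0,"az":0,"fingers":0},{"x":0,"y":0,"z":0,"ax":0,"ay":0,"az":0,"fingers":0},{"x":0,"y":0,"z":0.01,"ax":0,"ay":0,"az":0,"fingers":0},{"x":0,"y":0,"z":0.04,"ax":0,"ay":0,"az":0,"fingers":0},{"x":0,"y":0,"z":0.08,"ax":0,"ay":0,"az":0,"fingers":0},{"x":0,"y":0,"z":0.11,"ax":0,"ay":0,"az":0,"fingers":0},{"x":0,"y":0,"z":0.11,"ax":0,"ay":0,"az":0,"fingers":0}]}}

```text
time_s: 24.22
ee_pos: [0.5453, -0.4155, 0.2681]
ee_rot: [0.456, 3.083, -0.008]
wrist_force: [1.2, 0.3, 1.7]
grip_width: 0.998
```

```bash
python3 - <<'E'
from h import *
s,c=look([],"x",False);a=camera("side");t=camera("top")
im=np.hstack([c["frame"][80:320,130:390],cv2.resize(a["frame"][190:320,330:440],(203,240),interpolation=cv2.INTER_CUBIC)])
im2=cv2.resize(t["frame"][175:275,300:410],(264,240),interpolation=cv2.INTER_CUBIC)
save({"frame":np.hstack([im,im2])},"w11",None,1.09)
fit2(c,[("base_tier",.5345,-.411,.015),("middle_tier",.5345,-.411,.081),("top_tier",.5345,-.411,.127)],300)
for n,cc in(("top",t),("side",a)):
    for r in tip_of(cc,"lid")[:6]:
        w=toworld(cc,r["position"]);print(n,round(r["score"],2),w.round(4),proj(cc,w).round())
E
```

```text
ee [ 0.5453 -0.4155  0.2681] q [ 0.78  0.49 -0.23  1.43  0.11  1.2   1.81] F [1.2 0.3 1.7] g 0.998
iou 0.963 [('base_tier', array([ 0.5354, -0.4111])), ('middle_tier', array([ 0.5283, -0.4093])), ('top_tier', array([ 0.534 , -0.4112]))]
top 0.64 [ 0.2954 -0.2696 -0.0008] [358. 256.]
top 0.61 [ 0.3372 -0.1798 -0.003 ] [326. 242.]
top 0.55 [ 0.3208 -0.3562 -0.0026] [387. 247.]
top 0.51 [ 0.4679 -0.2803 -0.0026] [359. 196.]
side 0.75 [ 0.3792 -0.2814 -0.0051] [290. 291.]
side 0.69 [ 0.2967 -0.2726 -0.001 ] [256. 303.]
side 0.66 [ 0.5326 -0.4114  0.0147] [385. 299.]
side 0.59 [ 0.4661 -0.2803  0.0031] [322. 272.]
side 0.57 [ 0.3195 -0.359  -0.0039] [287. 331.]
side 0.54 [ 0.3374 -0.1821  0.0005] [252. 265.]
```

View pics/w11.png

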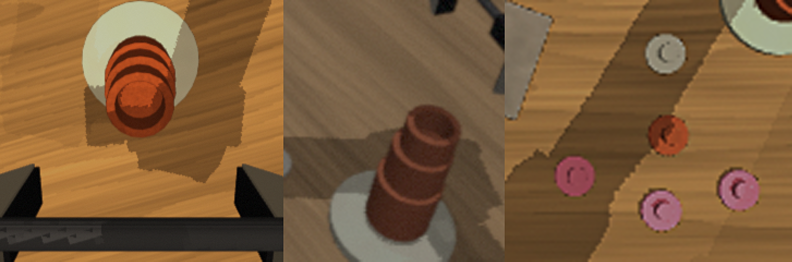

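The three-tier stack is upright and seated. In the top crop the lid candidates are:
- pink at (575,176), (661,210) and (739,190)
- white at (665,53)
- orange-red at (668,135)

Only the orange-red one has the same clay as the tiers, so that's the lid. Going there with the fingers part-closed.

Emit:
{"api": "apply_moves", "payload": {"rows": [{"x":-0.03,"y":0.025,"z":0,"ax":0,"ay":0,"az":0,"fingers":0.4},{"x":-0.06,"y":0.05,"z":0,"ax":0,"ay":0,"az":0,"fingers":0.4},{"x":-0.09,"y":0.075,"z":-0.02,"ax":0,"ay":0,"az":0,"fingers":0.4},{"x":-0.164,"y":0.133,"z":-0.11,"ax":0,"ay":0,"az":0,"fingers":0.4},{"x":-0.164,"y":0.133,"z":-0.11,"ax":0,"ay":0,"az":0,"fingers":0.4},{"x":-0.164,"y":0.133,"z":-0.11,"ax":0,"ay":0,"az":0,"fingers":0.4},{"x":-0.164,"y":0.133,"z":-0.11,"ax":0,"ay":0,"az":0,"fingers":0.4},{"x":-0.164,"y":0.133,"z":-0.11,"ax":0,"ay":0,"az":0,"fingers":0.4},{"x":-0.164,"y":0.133,"z":-0.11,"ax":0,"ay":0,"az":0,"fingers":0.4}]}}

```text
time_s: 25.22
ee_pos: [0.3767, -0.2797, 0.1469]
ee_rot: [0.458, 3.098, 0.004]
wrist_force: [0.3, 0.5, 0.1]
grip_width: 0.603
```

```bash
python3 - <<'E'
from h import *
s,c=look(["lid"],"w12")
fit(c,"lid",.381,-.282)
E
```

```text
ee [ 0.3767 -0.2797  0.1469] q [ 0.82  0.26 -0.26  2.08  0.09  0.81  1.78] F [0.3 0.5 0.1] g 0.603
lid 0.94 [ 3.214e-01 -3.567e-01 -1.000e-04] [156. 143.]
lid 0.82 [ 0.3799 -0.2821 -0.0055] [255. 178.]
lid 0.75 [ 0.3003 -0.2733  0.0012] [237.  91.]
fit lid [ 0.3815 -0.2831] iou 0.899
```

View pics/w12.png

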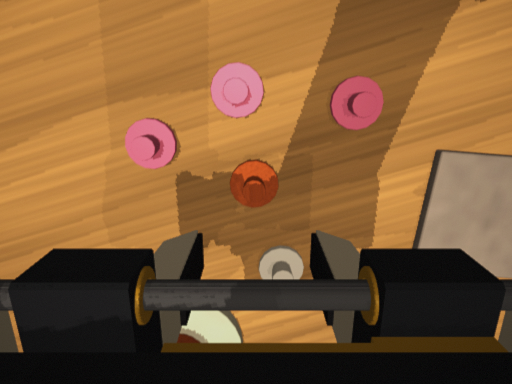

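The orange-red lid is at (254,183), with the pinks around it and the white one at (281,264), clear of the fingers' line. I'll descend in two stages.

Emit:
{"api": "apply_moves", "payload": {"rows": [{"x":0.005,"y":-0.0035,"z":-0.035,"ax":0,"ay":0,"az":0,"fingers":0.4},{"x":0.005,"y":-0.0035,"z":-0.07,"ax":0,"ay":0,"az":0,"fingers":0.4},{"x":0.005,"y":-0.0035,"z":-0.095,"ax":0,"ay":0,"az":0,"fingers":0.4},{"x":0.005,"y":-0.0035,"z":-0.107,"ax":0,"ay":0,"az":0,"fingers":0.4},{"x":0.005,"y":-0.0035,"z":-0.107,"ax":0,"ay":0,"az":0,"fingers":0.4},{"x":0.005,"y":-0.0035,"z":-0.107,"ax":0,"ay":0,"az":0,"fingers":0.4}]}}

```text
time_s: 25.82
ee_pos: [0.3849, -0.2851, 0.0413]
ee_rot: [0.458, 3.095, 0.002]
wrist_force: [-0.5, -0.8, -0.1]
grip_width: 0.6
```

```bash
python3 - <<'E'
from h import *
s,c=look(["lid"],"w13")
fit(c,"lid",.381,-.282)
E
```

```text
ee [ 0.3849 -0.2851  0.0413] q [ 0.77  0.46 -0.22  2.12  0.17  0.57  1.71] F [-0.5 -0.8 -0.1] g 0.6
lid 0.87 [ 3.406e-01 -1.791e-01  1.000e-04] [414.  98.]
lid 0.85 [ 0.4677 -0.2818  0.0008] [296. 323.]
lid 0.8 [ 3.226e-01 -3.574e-01 -1.000e-04] [110. 159.]
fit lid [ 0.3809 -0.283 ] iou 0.916
```

Emit:
{"api": "apply_moves", "payload": {"rows": [{"x":-0.0035,"y":0.002,"z":-0.01,"ax":0,"ay":0,"az":0,"fingers":0.4},{"x":-0.0035,"y":0.002,"z":-0.02,"ax":0,"ay":0,"az":0,"fingers":0.4},{"x":-0.0035,"y":0.002,"z":-0.025,"ax":0,"ay":0,"az":0,"fingers":0.4},{"x":-0.0035,"y":0.002,"z":-0.025,"ax":0,"ay":0,"az":0,"fingers":0.4},{"x":-0.0035,"y":0.002,"z":-0.025,"ax":0,"ay":0,"az":0,"fingers":0.4}]}}

```text
time_s: 26.33
ee_pos: [0.382, -0.2837, 0.0176]
ee_rot: [0.457, 3.093, -0.001]
wrist_force: [-0.1, -0.8, 0.4]
grip_width: 0.602
```

Emit:
{"api": "apply_moves", "payload": {"rows": [{"x":0,"y":0,"z":-0.002,"ax":0,"ay":0,"az":0,"fingers":0.4},{"x":0,"y":0,"z":-0.002,"ax":0,"ay":0,"az":0,"fingers":0.6},{"x":0,"y":0,"z":-0.002,"ax":0,"ay":0,"az":0,"fingers":1},{"x":0,"y":0,"z":-0.002,"ax":0,"ay":0,"az":0,"fingers":1},{"x":0,"y":0,"z":-0.002,"ax":0,"ay":0,"az":0,"fingers":1},{"x":0,"y":0,"z":-0.002,"ax":0,"ay":0,"az":0,"fingers":1},{"x":0,"y":0,"z":-0.002,"ax":0,"ay":0,"az":0,"fingers":1},{"x":0,"y":0,"z":-0.002,"ax":0,"ay":0,"az":0,"fingers":1},{"x":0,"y":0,"z":-0.002,"ax":0,"ay":0,"az":0,"fingers":1}]}}

```text
time_s: 27.08
ee_pos: [0.3821, -0.2836, 0.0156]
ee_rot: [0.457, 3.093, -0.0]
wrist_force: [-0.3, 0.4, -0.1]
grip_width: 0.2
```

Emit:
{"api": "apply_moves", "payload": {"rows": [{"x":0,"y":0,"z":0,"ax":0,"ay":0,"az":0,"fingers":1},{"x":0,"y":0,"z":0.005,"ax":0,"ay":0,"az":0,"fingers":1},{"x":0,"y":0,"z":0.03,"ax":0,"ay":0,"az":0,"fingers":1},{"x":0,"y":0,"z":0.065,"ax":0,"ay":0,"az":0,"fingers":1},{"x":0,"y":0,"z":0.1,"ax":0,"ay":0,"az":0,"fingers":1},{"x":0,"y":0,"z":0.135,"ax":0,"ay":0,"az":0,"fingers":1},{"x":0,"y":0,"z":0.17,"ax":0,"ay":0,"az":0,"fingers":1},{"x":0.01,"y":-0.01,"z":0.2,"ax":0,"ay":0,"az":0,"fingers":1},{"x":0.03,"y":-0.025,"z":0.215,"ax":0,"ay":0,"az":0,"fingers":1},{"x":0.05,"y":-0.042,"z":0.22,"ax":0,"ay":0,"az":0,"fingers":1}]}}

```text
time_s: 27.92
ee_pos: [0.4338, -0.3269, 0.2403]
ee_rot: [0.456, 3.087, -0.006]
wrist_force: [1.1, -0.4, -0.7]
grip_width: 0.192
```

Emit:
{"api": "apply_moves", "payload": {"rows": [{"x":0.02,"y":-0.018,"z":0,"ax":0,"ay":0,"az":0,"fingers":1},{"x":0.045,"y":-0.038,"z":0,"ax":0,"ay":0,"az":0,"fingers":1},{"x":0.07,"y":-0.058,"z":0,"ax":0,"ay":0,"az":0,"fingers":1},{"x":0.09,"y":-0.075,"z":0,"ax":0,"ay":0,"az":0,"fingers":1},{"x":0.1,"y":-0.083,"z":0,"ax":0,"ay":0,"az":0,"fingers":1},{"x":0.1,"y":-0.083,"z":0,"ax":0,"ay":0,"az":0,"fingers":1},{"x":0.1,"y":-0.083,"z":0,"ax":0,"ay":0,"az":0,"fingers":1}]}}

```text
time_s: 28.5
ee_pos: [0.5335, -0.4095, 0.2396]
ee_rot: [0.456, 3.088, -0.005]
wrist_force: [-0.1, 0.6, -0.9]
grip_width: 0.198
```

Emit:
{"api": "apply_moves", "payload": {"rows": [{"x":0.003,"y":-0.003,"z":-0.02,"ax":0,"ay":0,"az":0,"fingers":1},{"x":0.003,"y":-0.003,"z":-0.035,"ax":0,"ay":0,"az":0,"fingers":1},{"x":0.003,"y":-0.003,"z":-0.042,"ax":0,"ay":0,"az":0,"fingers":1},{"x":0.003,"y":-0.003,"z":-0.042,"ax":0,"ay":0,"az":0,"fingers":1}]}}

```text
time_s: 28.83
ee_pos: [0.5344, -0.411, 0.1956]
ee_rot: [0.457, 3.093, -0.001]
wrist_force: [-0.2, 0.1, -0.5]
grip_width: 0.196
```

```bash
python3 - <<'E'
from h import *
c=tri([("base_tier",.015),("middle_tier",.081),("top_tier",.127)],"lid",.0156,(-.002,.001),258);a=camera("side")
im=np.hstack([c["frame"][100:340,130:390],cv2.resize(a["frame"][170:300,330:440],(203,240),interpolation=cv2.INTER_CUBIC)])
save({"frame":im},"w14",None,1.7)
E
```

```text
ee [ 0.5344 -0.411   0.1956] q [ 0.79  0.54 -0.24  1.53  0.13  1.07  1.8 ] F [-0.2  0.1 -0.5] g 0.196
z0 0.178 iou 0.9 [('base_tier', array([ 0.5352, -0.4114])), ('middle_tier', array([ 0.5423, -0.4136])), ('top_tier', array([ 0.5278, -0.4094])), ('lid', array([ 0.5192, -0.4068]))]
move [ 0.0086 -0.0026]
z0 0.181 iou 0.896 [('base_tier', array([ 0.5353, -0.4114])), ('middle_tier', array([ 0.5402, -0.4129])), ('top_tier', array([ 0.5286, -0.4097])), ('lid', array([ 0.5178, -0.4064]))]
move [ 0.0108 -0.0033]
```

View pics/w14.png

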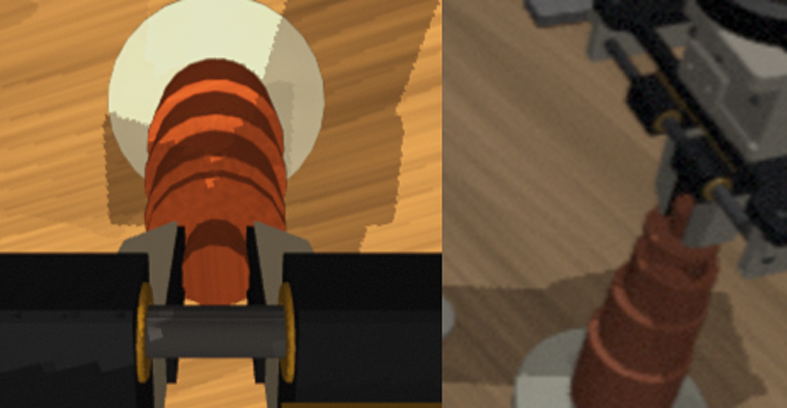

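The knob (u≈217) is centred laterally on the stack (216). I'll check the depth direction against predicted edge rows.

```bash
python3 - <<'E'
from h import *
s,c=look([],"x",False)
R=Ro.from_rotvec(s["ee_rot"]).as_matrix(); tx=R[:,0]; tx=tx/np.linalg.norm(tx[:2]); 
# column profile
u=round(130+216/1.7); f=c["frame"].astype(int)
print(u,[(v,int(f[v,u-4:u+5,0].mean())) for v in range(130,250,1)])
def row(x,y,z,r): return [round(float(proj(c,[x+tx[0]*r,y+tx[1]*r,z])[1]),1)]
for n,z0,x in(("base_tier",.015,.535),("middle_tier",.081,.535),("top_tier",.127,.535)):
    print(n,[(h,r,row(x,-.411,z0+h/1e3,r/1e3)) for h,r in SH[n][2:]+[(SH[n][3][0],SH[n][3][1]-7)]])
for z0 in(.178,.180): print("lid",[(h,r,row(.533,-.4105,z0+h/1e3,r/1e3)) for h,r in SH["lid"]+[(13,10),(33,9)]])
print("px per mm x at top:",row(.536,-.411,.169,.025),row(.537,-.411,.169,.025))
E
```

```text
ee [ 0.5362 -0.4121  0.1982] q [ 0.79  0.54 -0.24  1.53  0.13  1.07  1.8 ] F [0.6 0.1 0.7] g 0.197
257 [(130, 225), (131, 152), (132, 99), (133, 92), (134, 93), (135, 94), (136, 94), (137, 96), (138, 95), (139, 96), (140, 96), (141, 92), (142, 103), (143, 184), (144, 226), (145, 230), (146, 228), (147, 225), (148, 221), (149, 199), (150, 129), (151, 97), (152, 95), (153, 98), (154, 97), (155, 97), (156, 97), (157, 96), (158, 97), (159, 96), (160, 95), (161, 92), (162, 101), (163, 170), (164, 216), (165, 225), (166, 223), (167, 217), (168, 211), (169, 207), (170, 203), (171, 192), (172, 149), (173, 103), (174, 91), (175, 92), (176, 92), (177, 93), (178, 93), (179, 93), (180, 93), (181, 92), (182, 94), (183, 93), (184, 91), (185, 88), (186, 100), (187, 161), (188, 203), (189, 208), (190, 206), (191, 203), (192, 191), (193, 168), (194, 144), (195, 134), (196, 132), (197, 135), (198, 139), (199, 139), (200, 115), (201, 97), (202, 94), (203, 98), (204, 133), (205, 171), (206, 176), (207, 180), (208, 180), (209, 167), (210, 149), (211, 143), (212, 142), (213, 142), (214, 142), (215, 144), 
[... 160 characters left out ...]
, 96), (230, 82), (231, 80), (232, 79), (233, 79), (234, 79), (235, 79), (236, 79), (237, 79), (238, 79), (239, 79), (240, 79), (241, 78), (242, 79), (243, 82), (244, 102), (245, 133), (246, 138), (247, 137), (248, 137), (249, 138)]
base_tier [(9, 33, [132.3]), (75, 33, [144.7]), (75, 26, [153.5])]
middle_tier [(9, 29, [149.7]), (55, 29, [163.3]), (55, 22, [173.6])]
top_tier [(9, 25, [169.2]), (42, 25, [183.7]), (42, 18, [195.2])]
lid [(0, 12, [207.2]), (6, 16, [204.2]), (6, 22, [193.6]), (13, 22, [197.9]), (13, 10, [219.6]), (33, 9, [238.4])]
lid [(0, 12, [208.5]), (6, 16, [205.5]), (6, 22, [194.8]), (13, 22, [199.2]), (13, 10, [221.2]), (33, 9, [240.3])]
px per mm x at top: [185.3] [186.8]
```

Emit:
{"api": "apply_moves", "payload": {"rows": [{"x":0.001,"y":0,"z":-0.003,"ax":0,"ay":0,"az":0,"fingers":1},{"x":0.001,"y":0,"z":-0.006,"ax":0,"ay":0,"az":0,"fingers":1},{"x":0.001,"y":0,"z":-0.009,"ax":0,"ay":0,"az":0,"fingers":1},{"x":0.001,"y":0,"z":-0.011,"ax":0,"ay":0,"az":0,"fingers":1},{"x":0.001,"y":0,"z":-0.012,"ax":0,"ay":0,"az":0,"fingers":1},{"x":0.001,"y":0,"z":-0.012,"ax":0,"ay":0,"az":0,"fingers":1}]}}

```text
time_s: 29.48
ee_pos: [0.5374, -0.4124, 0.1863]
ee_rot: [0.456, 3.088, -0.005]
wrist_force: [-0.1, 0.3, -0.5]
grip_width: 0.195
```

```bash
python3 - <<'E'
from h import *
s,c=look([],"x",False)
f=c["frame"].astype(int)
print([(v,int(f[v,253:262,0].mean())) for v in range(160,235,1)])
# lateral: red extent of rows
m=red(c)
for v in(192,196,200,204): 
    w=np.flatnonzero(m[v]);print(v,w.min(),w.max())
save({"frame":c["frame"][160:280,180:340]},"w15",None,4)
E
```

```text
ee [ 0.5374 -0.4124  0.1863] q [ 0.78  0.55 -0.24  1.54  0.14  1.05  1.79] F [-0.1  0.3 -0.5] g 0.195
[(160, 97), (161, 97), (162, 97), (163, 93), (164, 99), (165, 167), (166, 216), (167, 225), (168, 225), (169, 222), (170, 217), (171, 211), (172, 206), (173, 198), (174, 180), (175, 124), (176, 93), (177, 91), (178, 92), (179, 93), (180, 93), (181, 93), (182, 94), (183, 93), (184, 93), (185, 93), (186, 94), (187, 92), (188, 91), (189, 88), (190, 100), (191, 165), (192, 204), (193, 209), (194, 207), (195, 205), (196, 197), (197, 173), (198, 149), (199, 136), (200, 109), (201, 91), (202, 86), (203, 90), (204, 133), (205, 178), (206, 173), (207, 162), (208, 159), (209, 165), (210, 167), (211, 150), (212, 143), (213, 143), (214, 142), (215, 145), (216, 144), (217, 143), (218, 142), (219, 139), (220, 139), (221, 140), (222, 142), (223, 143), (224, 144), (225, 143), (226, 143), (227, 142), (228, 133), (229, 98), (230, 82), (231, 81), (232, 80), (233, 79), (234, 80)]
192 217 298
196 215 299
200 215 300
204 214 300
```

View pics/w15.png

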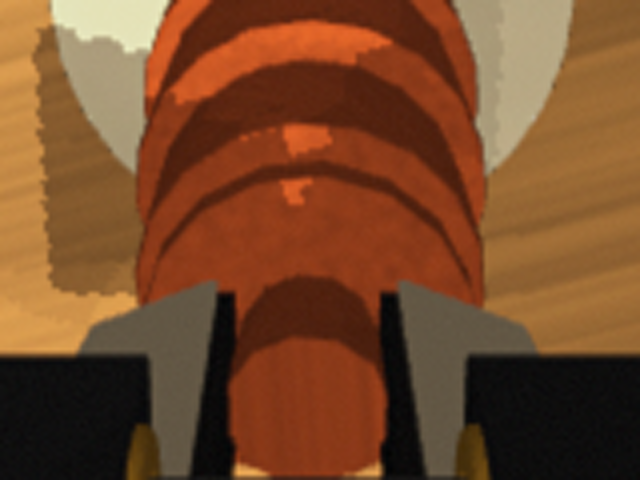

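The lid flange sits concentrically inside the top tier's rim arc (4x crop: side gaps 20 and 12, under 1 mm off). I'll continue down.

Emit:
{"api": "apply_moves", "payload": {"rows": [{"x":-0.0005,"y":0,"z":-0.002,"ax":0,"ay":0,"az":0,"fingers":1},{"x":-0.0005,"y":0,"z":-0.004,"ax":0,"ay":0,"az":0,"fingers":1},{"x":-0.0005,"y":0,"z":-0.005,"ax":0,"ay":0,"az":0,"fingers":1},{"x":-0.0005,"y":0,"z":-0.006,"ax":0,"ay":0,"az":0,"fingers":1},{"x":-0.0005,"y":0,"z":-0.006,"ax":0,"ay":0,"az":0,"fingers":1}]}}

```text
time_s: 29.95
ee_pos: [0.5369, -0.4123, 0.1802]
ee_rot: [0.456, 3.088, -0.005]
wrist_force: [-1.0, 0.4, -0.4]
grip_width: 0.195
```

Emit:
{"api": "apply_moves", "payload": {"rows": [{"x":0,"y":0,"z":-0.001,"ax":0,"ay":0,"az":0,"fingers":1},{"x":0,"y":0,"z":-0.0015,"ax":0,"ay":0,"az":0,"fingers":1},{"x":0,"y":0,"z":-0.0015,"ax":0,"ay":0,"az":0,"fingers":1}]}}

```text
time_s: 30.2
ee_pos: [0.537, -0.4124, 0.1788]
ee_rot: [0.456, 3.088, -0.005]
wrist_force: [0.1, -0.3, -0.8]
grip_width: 0.196
```

Emit:
{"api": "apply_moves", "payload": {"rows": [{"x":0,"y":0,"z":-0.001,"ax":0,"ay":0,"az":0,"fingers":1},{"x":0,"y":0,"z":-0.0015,"ax":0,"ay":0,"az":0,"fingers":1},{"x":0,"y":0,"z":-0.0015,"ax":0,"ay":0,"az":0,"fingers":1}]}}

```text
time_s: 30.45
ee_pos: [0.5376, -0.4129, 0.1786]
ee_rot: [0.456, 3.086, -0.007]
wrist_force: [-0.9, 1.2, 4.5]
grip_width: 0.201
```

Contact came at TCP z = 0.1786, exactly the nominal seated height. Releasing and rising.

Emit:
{"api": "apply_moves", "payload": {"rows": [{"x":0,"y":0,"z":0,"ax":0,"ay":0,"az":0,"fingers":0.7},{"x":0,"y":0,"z":0,"ax":0,"ay":0,"az":0,"fingers":0.5},{"x":0,"y":0,"z":0,"ax":0,"ay":0,"az":0,"fingers":0.3},{"x":0,"y":0,"z":0,"ax":0,"ay":0,"az":0,"fingers":0.2},{"x":0,"y":0,"z":0.02,"ax":0,"ay":0,"az":0,"fingers":0.2},{"x":0,"y":0,"z":0.05,"ax":0,"ay":0,"az":0,"fingers":0.2},{"x":0,"y":0,"z":0.08,"ax":0,"ay":0,"az":0,"fingers":0.2},{"x":0,"y":0,"z":0.1,"ax":0,"ay":0,"az":0,"fingers":0.2},{"x":0,"y":0,"z":0.1,"ax":0,"ay":0,"az":0,"fingers":0.2}]}}

```text
time_s: 31.2
ee_pos: [0.54, -0.4144, 0.2845]
ee_rot: [0.455, 3.078, -0.013]
wrist_force: [0.8, 0.2, 0.7]
grip_width: 0.783
```

```bash
python3 - <<'E'
from h import *
s,c=look([],"x",False);a=camera("side");t=camera("top")
im=np.hstack([c["frame"][60:300,130:390],cv2.resize(a["frame"][180:340,330:440],(165,240),interpolation=cv2.INTER_CUBIC)])
save({"frame":im},"w16",None,1.85)
for n in("glaze_jar","mug","bat","base_tier","lid"):
    for r in tip_of(a,n)[:5 if n=="lid" else 1]: print(n,round(r["score"],2),toworld(a,r["position"]).round(3))
E
```

```text
ee [ 0.54   -0.4144  0.2845] q [ 0.79  0.47 -0.25  1.43  0.11  1.22  1.81] F [0.8 0.2 0.7] g 0.783
glaze_jar 0.83 [0.446 0.089 0.003]
mug 0.84 [ 0.564  0.408 -0.001]
bat 0.96 [ 0.532 -0.412  0.003]
base_tier 0.62 [ 0.535 -0.408  0.014]
lid 0.79 [ 0.534 -0.41   0.161]
lid 0.78 [ 0.298 -0.273 -0.002]
lid 0.68 [ 0.471 -0.28   0.004]
lid 0.67 [ 0.338 -0.184 -0.004]
lid 0.58 [ 0.319 -0.36   0.   ]
```

View pics/w16.png

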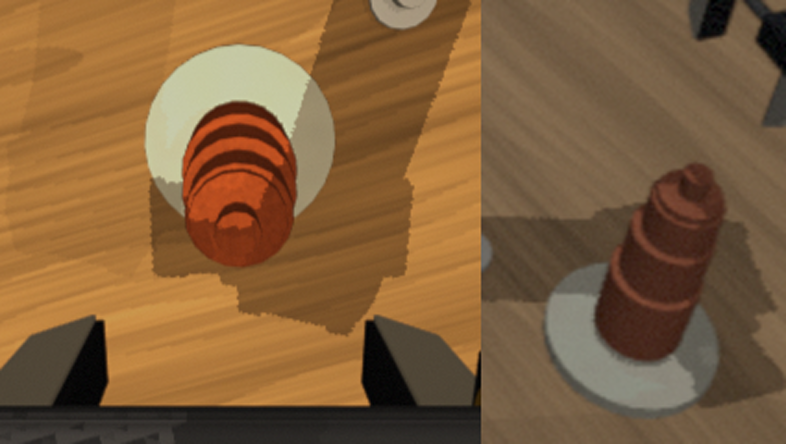

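The jar is complete and upright, lid on, centred on the bat, and the gripper is clear of it. Handing in.

```bash
python3 -c "
from cell import *
print(close_job())"
```

```text
the job is handed in; nothing more can be done
None
```

The stacking jar is together on the bat: base tier, then middle, then top, then the clay-red lid. I set each piece down until the gripper felt light contact, then let go. I handed the job in at about 31 s of the 128 s allowed; the hand-in gave no verdict.

- **Seating:** each piece of the stack touched down at the height expected for a full fit. The last wrist and side pictures show the jar upright with the lid in place and the gripper clear, about 10 cm above.
- **Position:** the jar stands within about 4 mm of the bat's middle, going by the side camera (base at 0.535, −0.408; bat at 0.532, −0.412).
- **Other objects:** the glaze jar, the mug, and the pink and white look-alike lids are still where they were, within measurement error.

**Checks that disagreed or failed:**
- Wrist-camera fits of the middle tier's position front to back varied by up to 1 cm where the stack was partly hidden.
- The joint silhouette fit for the lid failed because the fingers hid it, so I aligned the lid using edge positions and an enlarged crop.
- Silhouette fits on side-camera pictures did not work.
- The arm's position readings drifted by a few millimetres.

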